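# Set out the knee kit on its board

### The arm

A 6-joint arm with a two-finger parallel gripper is mounted at the origin on the work surface. World frame = base frame: x ahead of the robot, y to its left, z up, the work surface at z = 0. Lengths are in m, angles in rad, forces in N, time in s.
With the tool pointing down it reaches from about 0.425 to 0.925 m from the base axis. Payload 12.5 kg.
Tool frame: the origin (TCP) lies midway between the tips of the shut fingers; the grasp point (between the pads) lies grasp_offset behind it (grasp_offset is the distance from the TCP to the grasp point, in m); x points along the fingers, z is the direction in which the jaws open and shut, and the axes are right-handed (so a half turn about x gives the same grasp; the last joint's range is limited). The gripper opens to 85 mm and grips with 20 to 120 N. Pads are 22 mm wide; open, the fingers measure 114 mm over their backs; the gripper's body (76 mm by 85 mm) begins 54 mm behind the grasp point. The pads swing forward as they close: fully open they stand 13 mm farther back than shut.
Start: joints at [1.212, 0.491, 1.559, -0, 1.092, -0.106], TCP at [0.156, 0.605, 0.231] pointing down, gripper open.
Joint ranges: [-3.1, 3.1], [-0.84, 2.19], [0.05, 2.79], [-1.13, 4.28], [0.06, 2.93], [-2.69, 2.69]. Speed limits (rad/s): [2.22, 2.22, 2.79, 3.14, 3.14, 3.14].

### API

Orientations are given as a rotation vector (axis times angle).
In Python, from station import state, read_camera, camera_info, finish_job, grasp_offset gives the robot as it stands.
- The arm moves only by the tool step_arm, never from a script. Its argument "moves" is a list that holds one entry, the list of rows, each a list of 5 numbers: the opening, from 0 (shut) to 1 (fully open), then the shift along the tool's x, y, z in mm, then the turn about the tool's x in rad. A call has 1 to 12 rows; each row shifts and turns the pose as measured when the row begins, along the tool's axes as they then stand; what a row does not reach is not made up. A row lasts 1/8 s, in which the tool goes at most 62.5 mm and 10.7 degrees, less where a joint would pass 70% of its speed; a pose out of reach is approached as far as the arm can. A call is refused whole if a number of a shift passes 62.5 or a number of a turn 0.188, either way. A call with a gripper value outside its range is refused whole. The fingers move at their own pace and stop on an object; "force" is the grip in N (left out, the last holds). Time passes only in rows, so rows that do not move let the fingers close. It gives the time, the measured TCP pose, the force and the opening at its end, in the units of the state.
- state(): the state, without advancing time (a new reading comes with each control period).
- read_camera(name): name is "side" or "top" or "wrist"; returns the picture (384x512x3 uint8, red, green, blue); there is no depth.
- camera_info(name): a dict with "fx", "fy", "cx", "cy" (pixels), "cam_to_world" (4x4, takes a point from camera to world coordinates); the wrist camera has in their place "hand_eye" (4x4, takes a point from camera to tool coordinates, whose origin is the TCP and whose axes are the tool frame's). Camera axes: x right, y down, z forward; pixel columns grow to the right and rows downward; lengths in m; the calibration is good to about 2 mm. A picture is of the moment at which its call begins: read the wrist's pose just before it. camera_info takes no time and is no camera call.
- finish_job(): hands the job in, once; it reports no verdict.
The state is a dict: "t": time; "joint_positions": joint angles; "dq": joint speeds; "joint_torque": joint torques, N m; "ee_pos": TCP position; "tool_rot": TCP orientation; "wrist_force": force on the tool from outside, world axes, zero at the start; "moment": the same for the moment, N m; "width": finger opening in m.
Only numpy, scipy, OpenCV 4.12 (cv2) and the standard library are available. Lean on these libraries where they do the work, as an engineer would, in place of code of your own. Each camera call takes 0.05 s, during which the arm holds its last target.

### The job

Set out the knee kit on the white board: put the wide white spacer in the middle of the round pad nearer the tilting steel bin, stand the narrow white spacer centred on top of it, and set the grey tube clamp flat with its ring in the middle of the other pad. Stand the black rubber bumper upright in the cup of the hinge housing and close the housing with the red cap, fully down so that its skirt sits level on the housing's flange. Do not knock over the white bottle.

Things in the scene. Friction and masses are not known exactly. Their poses are not given: they have to be found in the camera images.
- wide_spacer: Wide white delrin spacer ring lying flat: 50 mm outside diameter, 20 mm hole, 20 mm high. Loose. Origin: centre of its underside; z up.
- narrow_spacer: Narrow white delrin spacer ring standing on end: 32 mm outside diameter, 18 mm hole, 25 mm high. Loose. Origin: centre of its underside; z up.
- clamp: Dull grey titanium tube clamp lying flat: split ring of 46 mm outside and 32 mm inside diameter, 24 mm high, with two screw lugs that reach 37 mm from the ring's centre along its +x axis (22 mm wide over both, cross screw 30 mm long). Loose. Origin: centre of the ring's underside; z up. The ring can be gripped across its y axis.
- bumper: Black rubber bumper, a plain cylinder 24 mm in diameter and 32 mm high, standing on end. Loose. Origin: centre of its underside; z along its axis.
- cap: Red polymer hinge cap: an inverted cup, 68 mm outside and 60 mm inside diameter, 40 mm high outside and 36 mm deep inside, open downwards, with a round grip boss 28 mm in diameter and 18 mm high on its top (58 mm over all). Loose. Origin: centre of its lower edge; z up.
- housing: Aluminium hinge housing fixed on the white board: round flange 72 mm across, 6 mm thick, with an open cup 54 mm outside and 42 mm inside diameter; cup floor 6 mm and rim 20 mm above the origin, rim tapered to 49 mm outside. The cap fits over the cup with 3 mm all round, drops home by its weight and rests on the flange. Origin: centre of underside; y along the row.
- pad_a: One of two identical round grey pads, 70 mm across, 3 mm thick, fixed on the white board (120 x 290 mm, 8 mm thick). Origin: centre of underside, on the board's top; y along the row, x across it. Pads and housing stand in one row, about 90 mm apart, in any order.
- pad_b: One of two identical round grey pads, 70 mm across, 3 mm thick, fixed on the white board (120 x 290 mm, 8 mm thick). Origin: centre of underside, on the board's top; y along the row, x across it. Pads and housing stand in one row, about 90 mm apart, in any order.
- bin_stand: Steel tilting parts bin on its pivot bracket, fixed to the bench at the left or the right of the board, only a landmark: base 100 x 130 mm, up to 120 mm high. Origin: centre of the base's underside.
- bottle: White plastic bottle, 44 mm in diameter and 100 mm high, standing loose on the bench on the side opposite the bin. To be left standing. Origin: centre of its underside; z up.
Mind the look-alikes: they are no part of the job. Leave any pink look-alike of the wide_spacer alone.

How it is judged:
At the end, for the whole second after the job is handed in: Wide spacer within 12 mm of the centre of the pad nearer the bin, narrow spacer on it within 8 mm, clamp ring within 12 mm of the other pad's centre, bumper on the housing's cup floor, cap over it down on the flange (2.5 mm); all upright within 0.12 rad, at rest; bottle standing (((horizontal distance between wide_spacer and pad_a below 0.012 m and z of wide_spacer in the frame of pad_a between 0 and 0.006 m and horizontal distance between clamp and pad_b below 0.012 m and z of clamp in the frame of pad_b between 0 and 0.006 m and ((world y of bin_stand above 0 m and y of pad_a in the frame of pad_b above 0 m) or (world y of bin_stand below 0 m and y of pad_a in the frame of pad_b below 0 m))) or (horizontal distance between wide_spacer and pad_b below 0.012 m and z of wide_spacer in the frame of pad_b between 0 and 0.006 m and horizontal distance between clamp and pad_a below 0.012 m and z of clamp in the frame of pad_a between 0 and 0.006 m and ((world y of bin_stand above 0 m and y of pad_b in the frame of pad_a above 0 m) or (world y of bin_stand below 0 m and y of pad_b in the frame of pad_a below 0 m)))) and horizontal distance between narrow_spacer and wide_spacer below 0.008 m and z of narrow_spacer in the frame of wide_spacer between 0.017 and 0.023 m and horizontal distance between bumper and housing below 0.012 m and z of bumper in the frame of housing between 0.003 and 0.009 m and horizontal distance between cap and housing below 0.006 m and z of cap in the frame of housing between 0.0035 and 0.0085 m and angle between each of wide_spacer, narrow_spacer, clamp, bumper, cap's own z axis and vertical below 0.12 rad and linear speed of each of wide_spacer, narrow_spacer, clamp, bumper, cap below 0.01 m/s and angle between bottle's own z axis and vertical below 0.3 rad); the robot touches nothing.
It fails at once if the bottle is knocked over (angle between bottle's own z axis and vertical above 0.5 rad).
It also fails if it takes over 128 s, if anything falls off the work surface, if the arm or the gripper's body presses on something with over 40 N, if the wrist force passes 120 N, or if a joint passes its speed limit or range.

## Working session

There is one attempt and no reset: what is moved stays moved. The work goes in short steps, Python scripts to look and compute and a tool call to move; the robot and the scene stay as the last step left them, time stands still between calls to the robot, and variables do not carry over. Pictures are saved under pics/ and viewed, and the job is handed in when it is done.

Besides the shell and the picture viewer there is one more tool, called after "Emit:" in YAML: its name, and indented under it one key for each argument. step_arm: Moves the arm, as the interface text tells. Its arguments: {"type":"object","properties":{"moves":{"type":"array"},"force":{"type":"number"}},"required":["moves"]}

```bash
ls; mkdir -p pics
python3 - <<'E'
from station import *
import cv2, numpy as np
print(state()); print(grasp_offset)
for n in ["side","top","wrist"]:
    print(n,camera_info(n))
    im=read_camera(n); cv2.imwrite(f"pics/{n}0.png",im[:,:,::-1])
E
```

```text
pics
{'t': 0.0, 'joint_positions': array([ 1.21238948e+00,  4.91540501e-01,  1.55947910e+00,  4.19602169e-05,
        1.09172155e+00, -1.05580529e-01]), 'dq': array([-0.00078031, -0.00061306,  0.00051325, -0.00061895, -0.00072431,
        0.00082201]), 'joint_torque': array([-1.90299368e-03, -6.18433642e+01, -2.61594611e+01, -1.87719611e-04,
        4.02545964e-03, -1.55743561e-05]), 'ee_pos': array([0.15620896, 0.60491131, 0.23072938]), 'tool_rot': array([-1.02156999,  1.31928174,  1.02061617]), 'wrist_force': array([-0.34462975, -0.59706393,  0.30807063]), 'moment': array([-0.01812847, -0.02414915,  0.03720662]), 'width': 0.0855340654004796}
0.0187
side {'fx': 366.98121396280237, 'fy': 366.98121396280237, 'cx': 246.61020375463096, 'cy': 189.88111914021306, 'cam_to_world': array([[ 0.69845536, -0.35539194,  0.62117363, -0.00231713],
       [-0.71543024, -0.36842881,  0.59364955, -0.53787539],
       [ 0.01788   , -0.85904411, -0.51158922,  0.52133937],
       [ 0.        ,  0.        ,  0.        ,  1.        ]])}
top {'fx': 497.063765834941, 'fy': 497.063765834941, 'cx': 263.12925764888325, 'cy': 194.2643450155647, 'cam_to_world': array([[ 0.01876969, -0.9855519 ,  0.1683305 ,  0.31440995],
       [-0.99956228, -0.0223477 , -0.01938652,  0.02397096],
       [ 0.02286822, -0.16789294, -0.98553996,  1.46563174],
       [ 0.        ,  0.        ,  0.        ,  1.        ]])}
wrist {'fx': 326.57377740394816, 'fy': 326.57377740394816, 'cx': 252.26853317889356, 'cy': 192.48589727250305, 'hand_eye': array([[-9.89508335e-04, -3.16187748e-01,  9.48696121e-01,
        -1.42564687e-01],
       [-9.97095528e-05, -9.48696549e-01, -3.16187994e-01,
         8.08239419e-02],
       [ 9.99999505e-01, -4.07464722e-04,  9.07216204e-04,
         1.35066234e-04],
       [ 0.00000000e+00,  0.00000000e+00,  0.00000000e+00,
         1.00000000e+00]])}
```

View pics/top0.png

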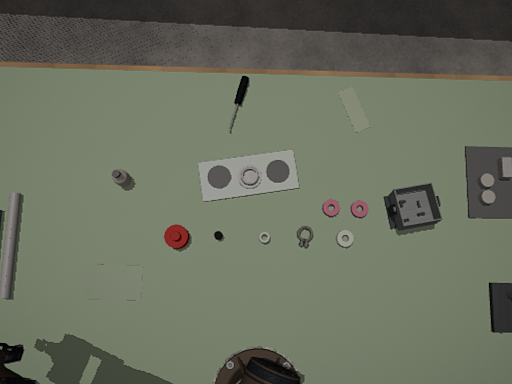

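View pics/side0.png

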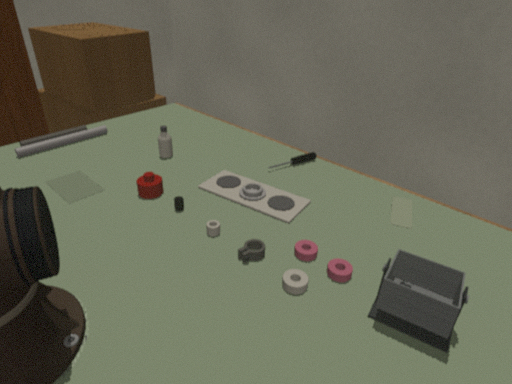

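```bash
python3 -c "
import cv2
im=cv2.imread('pics/top0.png')[120:330,110:420]
cv2.imwrite('pics/top0c.png',cv2.resize(im,None,fx=2.5,fy=2.5,interpolation=cv2.INTER_CUBIC))"
```

```text
(no output)
```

View pics/top0c.png

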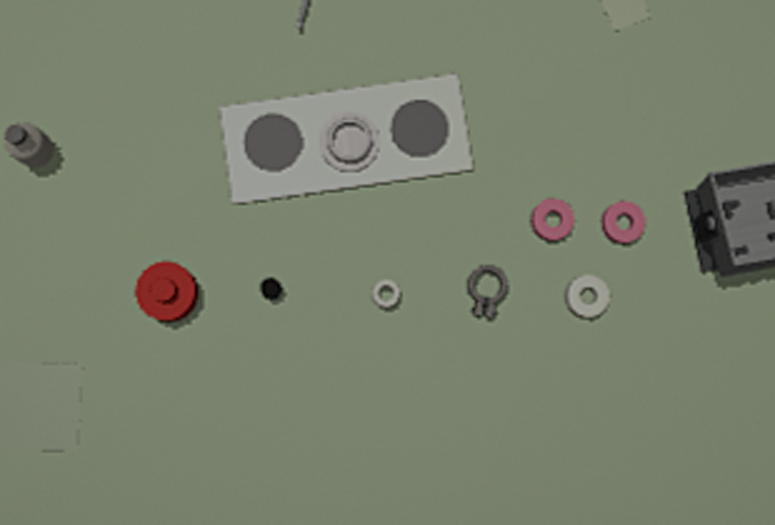

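The top view shows the following (pixels in the full image):
- Board row: left pad (219,177), housing (250,177), right pad (278,171).
- Bin at (415,208), on the right, so the right pad gets the spacers.
- Wide spacer: the candidates are the white ring (345,238) and the two pink rings (331,208) and (360,209). The white one fits the description, and the enlarged crop confirms it.
- Clamp (305,235), narrow spacer (265,238), bumper (218,236), cap (176,237), bottle (121,177).

```bash
cat > h.py <<'E'
from station import *
import cv2, numpy as np
from scipy.spatial.transform import Rotation as R
def toolT(s=None):
    s=s or state(); T=np.eye(4); T[:3,:3]=R.from_rotvec(s["tool_rot"]).as_matrix(); T[:3,3]=s["ee_pos"]; return T
def ray(name,uv,z,T=None):
    c=camera_info(name)
    M=c["cam_to_world"] if name!="wrist" else T@c["hand_eye"]
    d=M[:3,:3]@np.array([(uv[0]-c["cx"])/c["fx"],(uv[1]-c["cy"])/c["fy"],1]); p=M[:3,3]
    return p+d*(z-p[2])/d[2]
def proj(name,P,T=None):
    c=camera_info(name)
    M=c["cam_to_world"] if name!="wrist" else T@c["hand_eye"]
    q=np.linalg.inv(M)@np.append(P,1); return np.array([c["fx"]*q[0]/q[2]+c["cx"],c["fy"]*q[1]/q[2]+c["cy"]])
E
python3 - <<'E'
from h import *
f=lambda x,y:(110+x/2.5,120+y/2.5)
for n,uv,z in [("wide",f(588,296),.02),("narrow",f(386,294),.025),("clamp",f(488,285),.024),("bumper",f(271,288),.032),("cap",f(164,289),.058),("padL",f(273.5,142),.011),("padR",f(420,128),.011),("hous rim",f(350,141),.028),("bottle",f(20,138),.1),("bin",(415,208),.06),("pink1",f(553,218),.02),("pink2",f(624,222),.02)]:
    print(n,ray("top",uv,z).round(4))
for n,uv,z in [("wide",(295.5,278),.02),("narrow",(213,223),.025),("clamp",(254,244),.024),("bumper",(179,199),.032),("padL",(229,181.5),.011),("padR",(281,202.5),.011),("hous rim",(252.5,187),.028),("cap",(149,176),.058)]:
    print("side",n,ray("side",uv,z).round(4))
T=toolT(); print(T.round(4))
E
```

```text
wide [ 0.4361 -0.2464  0.02  ]
narrow [ 0.4332 -0.0104  0.025 ]
clamp [ 0.4462 -0.129   0.024 ]
bumper [0.4368 0.1224 0.032 ]
cap [0.4309 0.2411 0.058 ]
padL [0.6127 0.1267 0.011 ]
padR [ 0.6339 -0.0479  0.011 ]
hous rim [0.6125 0.0354 0.028 ]
bottle [0.5924 0.4026 0.1   ]
bin [ 0.5243 -0.4412  0.06  ]
pink1 [ 0.5272 -0.2058  0.02  ]
pink2 [ 0.5243 -0.2898  0.02  ]
side wide [ 0.4383 -0.2507  0.02  ]
side narrow [ 0.4389 -0.012   0.025 ]
side clamp [ 0.4521 -0.1286  0.024 ]
side bumper [0.4391 0.1158 0.032 ]
side padL [0.6146 0.1211 0.011 ]
side padR [ 0.6357 -0.0517  0.011 ]
side hous rim [0.6187 0.0342 0.028 ]
side cap [0.4275 0.2262 0.058 ]
[[-3.000e-04 -9.682e-01  2.502e-01  1.563e-01]
 [-8.000e-04  2.502e-01  9.682e-01  6.050e-01]
 [-1.000e+00  1.000e-04 -8.000e-04  2.309e-01]
 [ 0.000e+00  0.000e+00  0.000e+00  1.000e+00]]
```

View pics/wrist0.png

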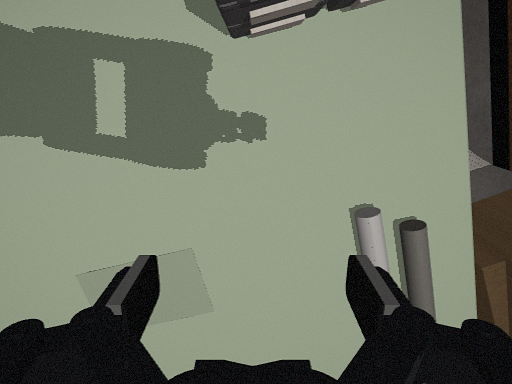

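Emit:
step_arm:
  moves:
    - [[1,0,0,0,-0.188],[1,0,0,0,-0.065],[1,0,-29,-55,0],[1,0,-29,-55,0],[1,0,-29,-55,0],[1,0,-29,-55,0],[1,0,-29,-55,0],[1,0,-29,-55,0],[1,0,-29,-55,0],[1,0,-29,-55,0],[1,0,-29,-55,0],[1,0,0,0,0]]

```text
t: 1.65
ee_pos: [0.4239, 0.1059, 0.2299]
tool_rot: [-1.218, 1.205, 1.214]
wrist_force: [-1.2, 0.3, -0.3]
width: 0.0855
```

Run:
```python
from h import *
T=toolT(); print(T.round(4),state()['joint_positions'].round(3))
im=read_camera("wrist"); np.save("T1.npy",T); cv2.imwrite("pics/w1.png",im[:,:,::-1])
```

```text
[[ 0.0011 -1.     -0.0096  0.4239]
 [-0.0022 -0.0096  1.      0.1059]
 [-1.     -0.001  -0.0022  0.2299]
 [ 0.      0.      0.      1.    ]] [ 0.095  0.225  1.997 -0.003  0.918 -1.484]
```

View pics/w1.png

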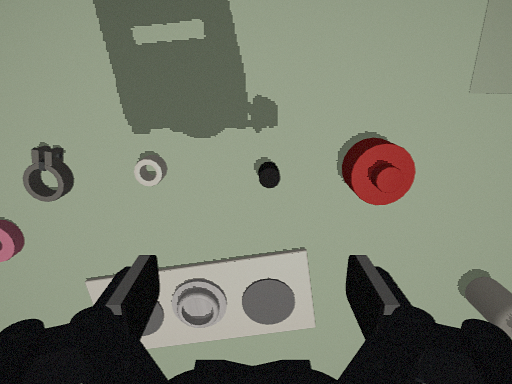

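Run:
```python
from h import *
im=cv2.imread("pics/w1.png"); 
a=cv2.resize(im[130:210,235:435],None,fx=4,fy=4,interpolation=cv2.INTER_CUBIC)
b=cv2.resize(im[240:350,80:330],None,fx=3.2,fy=3.2,interpolation=cv2.INTER_CUBIC)
cv2.imwrite("pics/w1a.png",a);cv2.imwrite("pics/w1b.png",b)
```

```text
(no output)
```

View pics/w1a.png

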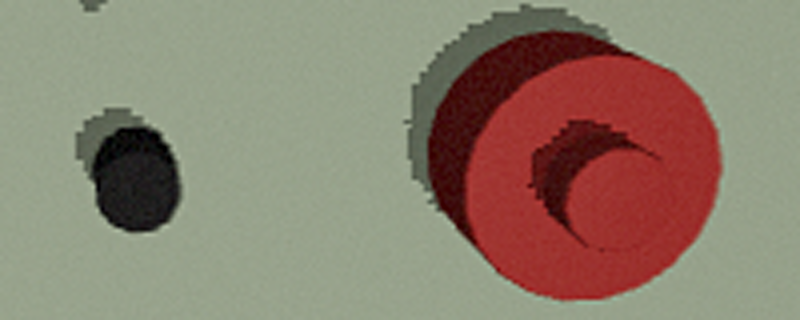

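View pics/w1b.png

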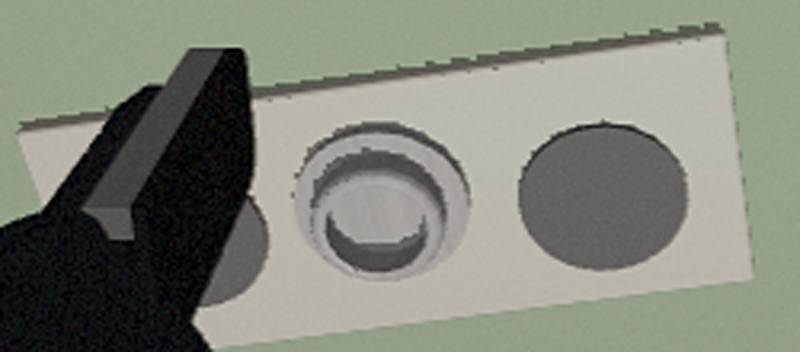

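```bash
cat >> h.py <<'E'
def circ(im,name,P,r,T=None,col=(0,255,0),s=1,off=(0,0)):
    pts=[ (proj(name,np.array(P)+[r*np.cos(a),r*np.sin(a),0],T)-off)*s for a in np.linspace(0,2*np.pi,60)]
    cv2.polylines(im,[np.round(np.array(pts)).astype(int)],True,col,1)
E
python3 - <<'E'
from h import *
T=np.load("T1.npy")
pb=ray("wrist",(269.5,177.5),.032,T); pc=ray("wrist",(389.2,179.8),.058,T); pc2=ray("wrist",(383.5,174.2),.04,T)
pl=ray("wrist",(268.4,301.7),.011,T); fl=ray("wrist",(80+382/3.2,240+201/3.2),.013,T)
print(pb,pc,pc2,pl,fl)
im=cv2.imread("pics/w1.png"); s=3
a=cv2.resize(im[125:350,180:430],None,fx=s,fy=s,interpolation=cv2.INTER_CUBIC); o=np.array([180,125])
circ(a,"wrist",pb,.012,T,s=s,off=o);circ(a,"wrist",[pb[0],pb[1],0],.012,T,s=s,off=o)
circ(a,"wrist",pc,.014,T,s=s,off=o);circ(a,"wrist",[pc[0],pc[1],0.04],.034,T,s=s,off=o);circ(a,"wrist",[pc[0],pc[1],0.0],.034,T,s=s,off=o)
circ(a,"wrist",pl,.035,T,s=s,off=o)
for z,r in [(.014,.036),(.028,.0245),(.028,.021),(.014,.021)]: circ(a,"wrist",[fl[0],fl[1],z],r,T,s=s,off=o)
cv2.imwrite("pics/w1o.png",a[:600])
E
```

```text
[0.43960118 0.12459172 0.032     ] [0.43342576 0.24306723 0.058     ] [0.43253434 0.2440705  0.04      ] [0.61502679 0.12877027 0.011     ] [0.61620405 0.03835664 0.013     ]
```

View pics/w1o.png

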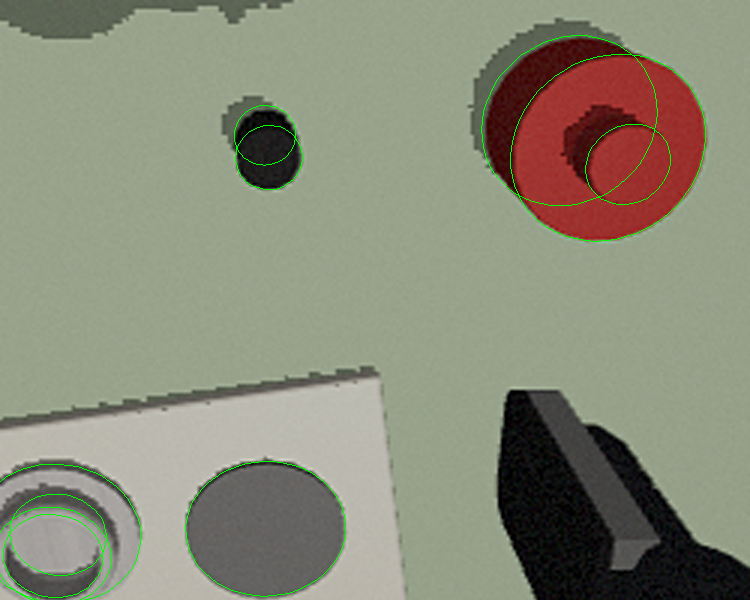

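Emit:
step_arm:
  moves:
    - [[1,0,-15.7,18.8,0],[1,55,0,0,0],[1,55,0,0,0],[1,55,0,0,0],[1,40,0,0,0],[1,8,0,0,0],[1,0,0,0,0]]
  force: 30

```text
t: 2.58
ee_pos: [0.4367, 0.1348, 0.0132]
tool_rot: [-1.227, 1.197, 1.221]
wrist_force: [0.4, 0.4, 0.6]
width: 0.0857
```

Run:
```python
from h import *
s=state();print(toolT().round(4),s['dq'].round(4))
```

```text
[[ 4.000e-03 -9.998e-01 -2.110e-02  4.367e-01]
 [-7.000e-04 -2.110e-02  9.998e-01  1.348e-01]
 [-1.000e+00 -4.000e-03 -8.000e-04  1.320e-02]
 [ 0.000e+00  0.000e+00  0.000e+00  1.000e+00]] [ 0.0135 -0.0017  0.001   0.0019  0.0048  0.005 ]
```

Emit:
step_arm:
  moves:
    - [[1,-2,-2.6,-10,0.02],[1,0,0,0,0],[1,0,0,0,0]]

```text
t: 2.95
ee_pos: [0.4412, 0.1247, 0.0188]
tool_rot: [-1.214, 1.202, 1.202]
wrist_force: [1.0, -0.8, 0.6]
width: 0.085
```

Run:
```python
from h import *
s=state();print(toolT().round(4),s['dq'].round(4))
```

```text
[[ 9.800e-03 -1.000e+00  1.000e-04  4.412e-01]
 [ 1.000e-04  1.000e-04  1.000e+00  1.247e-01]
 [-1.000e+00 -9.800e-03  1.000e-04  1.880e-02]
 [ 0.000e+00  0.000e+00  0.000e+00  1.000e+00]] [-0.0091 -0.0134 -0.0037  0.0007  0.0061 -0.0003]
```

Emit:
step_arm:
  moves:
    - [[1,2,1.5,0,0],[0.2,0,0,0,0],[0.1,0,0,0,0],[0.1,0,0,0,0],[0.1,0,0,0,0],[0.1,0,0,0,0]]

```text
t: 3.7
ee_pos: [0.4398, 0.1247, 0.0173]
tool_rot: [-1.214, 1.201, 1.201]
wrist_force: [-0.1, -0.2, 1.5]
width: 0.0227
```

Run:
```python
from h import *
s=state();print(toolT().round(4),s['dq'].round(4),s['width'])
```

```text
[[ 1.080e-02 -9.999e-01  1.000e-04  4.398e-01]
 [ 2.000e-04  1.000e-04  1.000e+00  1.247e-01]
 [-9.999e-01 -1.080e-02  3.000e-04  1.730e-02]
 [ 0.000e+00  0.000e+00  0.000e+00  1.000e+00]] [ 0.0008 -0.0008 -0.0004 -0.0007  0.0008 -0.001 ] 0.022693165819129026
```

Emit:
step_arm:
  moves:
    - [[0.1,-15,0,0,0],[0.1,-35,0,0,0],[0.1,-50,0,0,0],[0.1,-50,-15,-20,0],[0.1,-20,-25,-35,0],[0.1,0,-15,-20,0],[0.1,0,-5,-8,0],[0.1,0,0,0,0],[0.1,0,0,0,0]]

```text
t: 4.82
ee_pos: [0.4978, 0.0403, 0.1921]
tool_rot: [-1.214, 1.204, 1.205]
wrist_force: [-0.3, -0.2, 0.3]
width: 0.0229
```

Run:
```python
from h import *
s=state();T=toolT();print(T.round(4),s['dq'].round(4),s['width'])
im=read_camera("wrist"); np.save("T2.npy",T); cv2.imwrite("pics/w2.png",im[:,:,::-1])
```

```text
[[ 7.000e-03 -1.000e+00 -1.400e-03  4.978e-01]
 [-6.000e-04 -1.400e-03  1.000e+00  4.030e-02]
 [-1.000e+00 -7.000e-03 -6.000e-04  1.921e-01]
 [ 0.000e+00  0.000e+00  0.000e+00  1.000e+00]] [ 0.002   0.0029  0.0019 -0.0009 -0.0004  0.0013] 0.02287129978145837
```

View pics/w2.png

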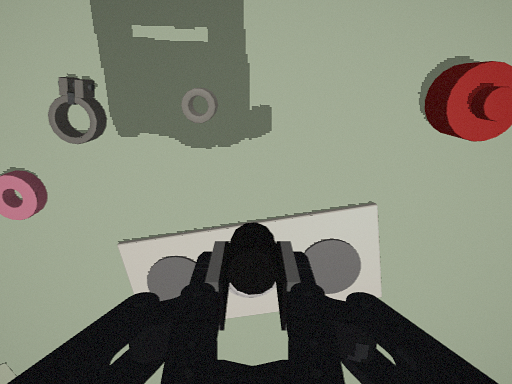

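Emit:
step_arm:
  moves:
    - [[0.1,0,0,25,0],[0.1,0,0,40,0],[0.1,0,0,20,0],[0.1,0,0,5,0],[0.1,0,0,0,0]]

```text
t: 5.5
ee_pos: [0.4953, 0.1349, 0.191]
tool_rot: [-1.215, 1.205, 1.209]
wrist_force: [0.8, 0.2, 0.4]
width: 0.0225
```

Run:
```python
from h import *
s=state();T=toolT();print(T.round(4),s['dq'].round(4),s['width'])
im=read_camera("wrist"); np.save("T3.npy",T); cv2.imwrite("pics/w3.png",im[:,:,::-1])
s=4;o=np.array([60,210]);a=cv2.resize(im[210:330,60:260,::-1],None,fx=s,fy=s,interpolation=cv2.INTER_CUBIC)
cv2.imwrite("pics/w3c.png",a)
```

```text
[[ 4.100e-03 -1.000e+00 -4.500e-03  4.953e-01]
 [-8.000e-04 -4.500e-03  1.000e+00  1.349e-01]
 [-1.000e+00 -4.100e-03 -9.000e-04  1.910e-01]
 [ 0.000e+00  0.000e+00  0.000e+00  1.000e+00]] [ 0.0042  0.0023  0.0048 -0.0017 -0.0008 -0.0014] 0.02252990048600228
```

View pics/w3c.png

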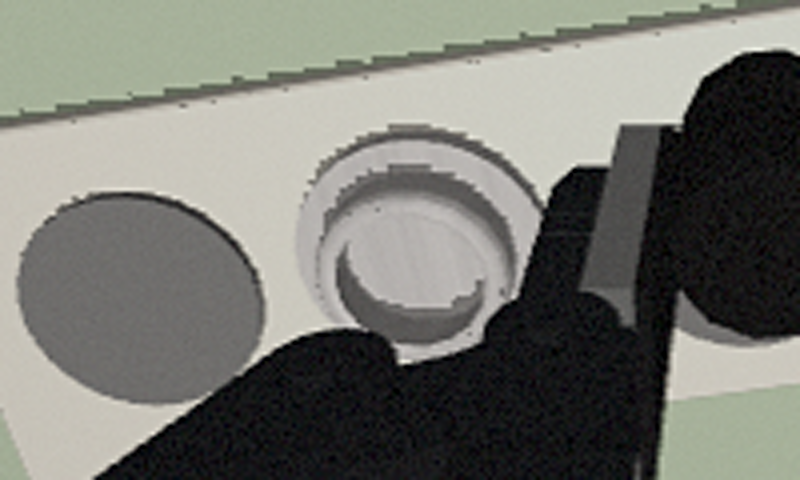

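Run:
```python
from h import *
T=np.load("T3.npy");im=cv2.imread("pics/w3.png")
s=4;o=np.array([60,210]);a=cv2.resize(im[210:330,60:260],None,fx=s,fy=s,interpolation=cv2.INTER_CUBIC)
pr=ray("wrist",(60+142/4,210+297/4),.011,T);print(pr)
circ(a,"wrist",pr,.035,T,s=s,off=o)
for h,c in [((.6162,.0384),(0,255,0)),((.620,.0384),(0,0,255))]:
  for z,r in [(.014,.036),(.028,.0245),(.028,.021),(.014,.027)]: circ(a,"wrist",[*h,z],r,T,s=s,off=o,col=c)
cv2.imwrite("pics/w3o.png",a)
```

```text
[ 0.63520501 -0.0447777   0.011     ]
```

View pics/w3o.png

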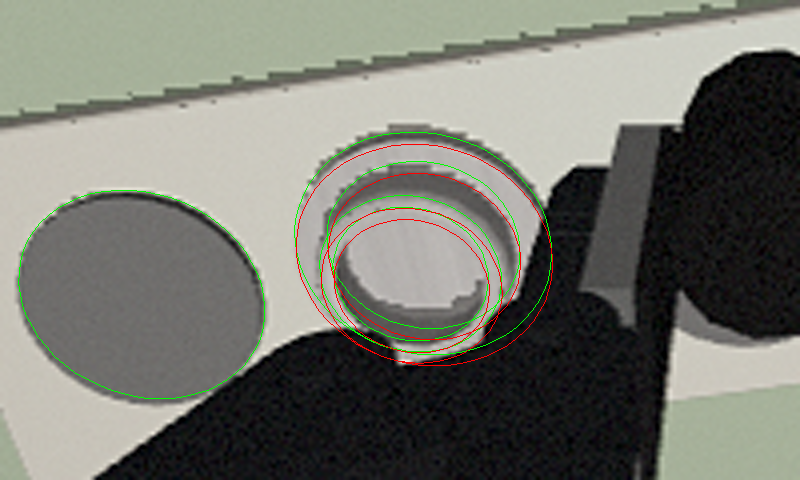

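Emit:
step_arm:
  moves:
    - [[0.1,0,-20,-15,0],[0.1,0,-40,-32,0],[0.1,20,-40,-32,0],[0.1,40,-15,-12,0],[0.1,40,-5,-3,0],[0.1,20,0,0,0],[0.1,5,0,0,0],[0.1,0,0,0,0],[0.1,0,0,0,0]]

```text
t: 6.68
ee_pos: [0.6279, 0.0243, 0.0641]
tool_rot: [-1.213, 1.205, 1.197]
wrist_force: [-0.9, -0.4, 0.5]
width: 0.0226
```

```bash
cat > go.py <<'E'
import sys
from h import *
s=state();T=toolT();print(T.round(4)[:3],s['dq'].round(3)[:6],round(s['t'],2),s['width'].round(4))
if len(sys.argv)>3:
    d=T[:3,:3].T@(np.array([float(v) for v in sys.argv[1:4]])-T[:3,3]); print("tool mm",(d*1000).round(1),"turn",np.round(np.arctan2(-T[0,2],T[1,2]),4))
E
python3 go.py .6195 .0385 .034
```

```text
Traceback (most recent call last):
  File "go.py", line 3, in <module>
    s=state();T=toolT();print(T.round(4)[:3],s['dq'].round(3)[:6],round(s['t'],2),s['width'].round(4))
                                                                                  ^^^^^^^^^^^^^^^^
AttributeError: 'float' object has no attribute 'round'
```

```bash
sed -i "s/s\['width'\].round(4)/round(s['width'],4)/" go.py; python3 go.py .6195 .0385 .034
```

```text
[[ 0.0111 -0.9999  0.0045  0.6279]
 [-0.0021  0.0044  1.      0.0243]
 [-0.9999 -0.0111 -0.0021  0.0641]] [-0.005 -0.003 -0.005 -0.001  0.003 -0.004] 6.67 0.0226
tool mm [29.9  8.8 14.2] turn -0.0045
```

Emit:
step_arm:
  moves:
    - [[0.1,0,8,13,0],[0.1,0,0,0,0],[0.1,0,0,0,0]]

```text
t: 7.05
ee_pos: [0.6199, 0.0388, 0.066]
tool_rot: [-1.215, 1.202, 1.195]
wrist_force: [-0.8, 0.5, 0.2]
width: 0.0227
```

```bash
python3 go.py .6195 .0385 .034
```

```text
[[ 0.014  -0.9999  0.0034  0.6199]
 [-0.0022  0.0033  1.      0.0388]
 [-0.9999 -0.014  -0.0022  0.066 ]] [ 0.01  -0.005  0.007  0.     0.     0.003] 7.05 0.0227
tool mm [32.   0.8 -0.3] turn -0.0034
```

Descend, release, raise.

Emit:
step_arm:
  moves:
    - [[0.1,12,0,0,0],[0.1,12,0,0,0],[0.1,6,0,0,0],[0.1,1,0,0,0],[0.1,0,0,0,0]]

```text
t: 7.68
ee_pos: [0.6201, 0.0386, 0.032]
tool_rot: [-1.214, 1.203, 1.196]
wrist_force: [-0.4, 0.2, 0.3]
width: 0.0224
```

```bash
python3 go.py .6195 .0385 .0325
```

```text
[[ 0.0128 -0.9999  0.0035  0.6201]
 [-0.0022  0.0034  1.      0.0386]
 [-0.9999 -0.0129 -0.0022  0.032 ]] [ 0.     0.003 -0.001  0.    -0.001  0.001] 7.67 0.0224
tool mm [-0.5  0.6 -0.1] turn -0.0035
```

Emit:
step_arm:
  moves:
    - [[0.6,0,0,0,0],[0.6,0,0,0,0],[0.6,0,0,0,0],[0.6,-20,0,0,0],[0.8,-50,0,0,0],[1,-60,15,15,0],[1,-30,40,30,0],[1,0,50,40,0],[1,0,25,15,0],[1,0,5,3,0],[1,0,0,0,0],[1,0,0,0,0]]

```text
t: 9.18
ee_pos: [0.4826, 0.1436, 0.1965]
tool_rot: [-1.215, 1.199, 1.192]
wrist_force: [0.2, 0.8, -0.2]
width: 0.0857
```

```bash
python3 go.py .433 .2435 .041
python3 - <<'E'
from h import *
T=toolT();im=read_camera("wrist"); np.save("T4.npy",T); cv2.imwrite("pics/w4.png",im[:,:,::-1])
E
```

```text
[[ 1.850e-02 -9.998e-01  5.000e-03  4.826e-01]
 [-9.000e-04  5.000e-03  1.000e+00  1.436e-01]
 [-9.998e-01 -1.850e-02 -8.000e-04  1.965e-01]] [-0.006  0.004 -0.006 -0.001 -0.001 -0.003] 9.18 0.0857
tool mm [154.4  52.9  99.8] turn -0.005
```

View pics/w4.png

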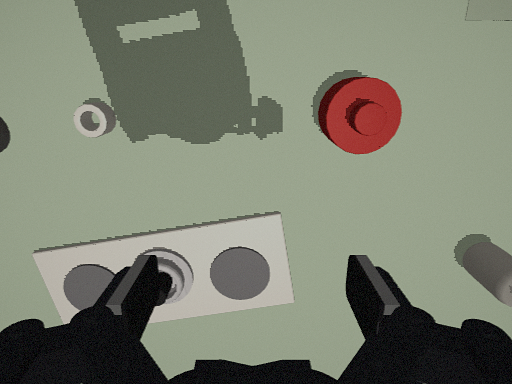

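Run:
```python
from h import *
T=np.load("T4.npy");im=cv2.imread("pics/w4.png")
s=3;o=np.array([40,60]);a=cv2.resize(im[60:320,40:310],None,fx=s,fy=s,interpolation=cv2.INTER_CUBIC)[400:]
print(ray("wrist",(370,118),.058,T),ray("wrist",(361,114.5),.04,T))
def C(P,r,c=(0,255,0)): circ(a,"wrist",P,r,T,s=s,off=o+np.array([0,400/3]),col=c)
C((.615,.1288,.011),.035);C((.6352,-.0448,.011),.035)
for z,r in [(.014,.036),(.028,.0245),(.028,.021)]: C((.6195,.0385,z),r)
C((.62,.0385,.046),.012,(0,0,255))
cv2.imwrite("pics/w4o.png",a)
```

```text
[0.43227612 0.24294164 0.058     ] [0.43130451 0.24092729 0.04      ]
```

View pics/w4o.png

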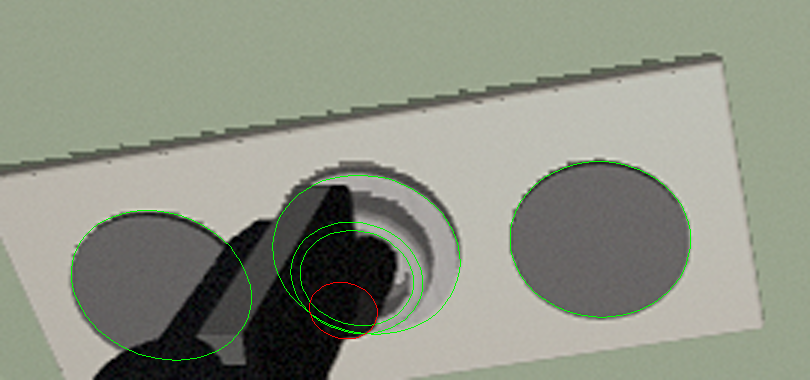

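Run:
```python
from h import *
T=np.load("T4.npy");im=cv2.imread("pics/w4.png")
a=cv2.resize(im[235:315,100:220],None,fx=6,fy=6,interpolation=cv2.INTER_CUBIC)
a=np.clip(a.astype(float)*2.5,0,255).astype(np.uint8)
cv2.imwrite("pics/w4z.png",a)
```

```text
(no output)
```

View pics/w4z.png

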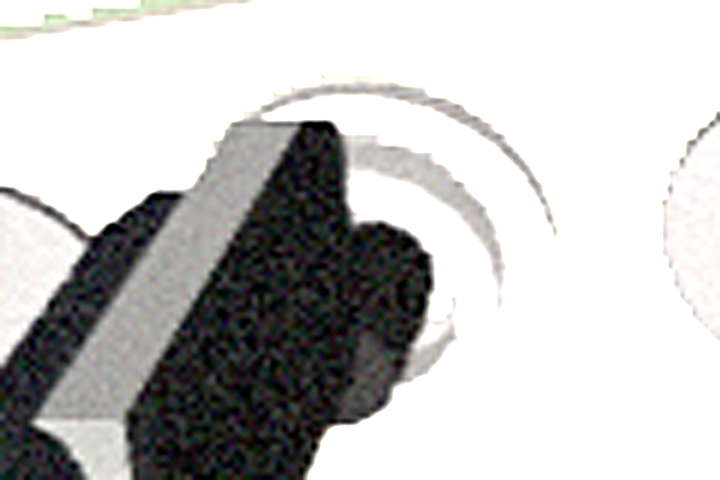

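Emit:
step_arm:
  moves:
    - [[1,0,12,22,0],[1,15,22,42,0],[1,40,10,20,0],[1,40,2,4,0],[1,20,0,0,0],[1,5,0,0,0],[1,0,0,0,0],[1,0,0,0,0]]

```text
t: 10.22
ee_pos: [0.4446, 0.2319, 0.0716]
tool_rot: [-1.21, 1.2, 1.184]
wrist_force: [0.1, 0.0, 0.3]
width: 0.0855
```

```bash
python3 go.py .4325 .2428 .043
```

```text
[[ 2.100e-02 -9.997e-01  1.250e-02  4.446e-01]
 [-4.000e-04  1.250e-02  9.999e-01  2.319e-01]
 [-9.998e-01 -2.100e-02 -1.000e-04  7.160e-02]] [-0.004 -0.003 -0.007 -0.     0.004 -0.002] 10.22 0.0855
tool mm [28.4 12.8 10.8] turn -0.0125
```

Emit:
step_arm:
  moves:
    - [[1,0,12,10,-0.01],[1,15,0,0,0],[1,10,0,0,0],[1,0,0,0,0],[1,0,0,0,0]]

```text
t: 10.85
ee_pos: [0.4328, 0.243, 0.0457]
tool_rot: [-1.218, 1.193, 1.191]
wrist_force: [0.0, -0.2, -0.7]
width: 0.0854
```

```bash
python3 go.py .4325 .2428 .043
```

```text
[[ 2.280e-02 -9.997e-01  1.600e-03  4.328e-01]
 [ 3.000e-04  1.600e-03  1.000e+00  2.430e-01]
 [-9.997e-01 -2.280e-02  4.000e-04  4.570e-02]] [-0.002  0.008  0.001 -0.001 -0.005  0.001] 10.85 0.0854
tool mm [ 2.7  0.3 -0.2] turn -0.0016
```

Emit:
step_arm:
  moves:
    - [[1,2.5,0,0,0],[0.2,0,0,0,0],[0.1,0,0,0,0],[0.1,0,0,0,0],[0.1,0,0,0,0],[0.1,0,0,0,0]]
  force: 40

```text
t: 11.6
ee_pos: [0.4332, 0.2429, 0.0437]
tool_rot: [-1.218, 1.192, 1.191]
wrist_force: [-0.8, 0.5, -0.5]
width: 0.0263
```

Emit:
step_arm:
  moves:
    - [[0.1,-15,0,0,0],[0.1,-35,0,0,0],[0.1,-40,0,0,0],[0.1,-20,-10,0,0],[0.1,0,-5,0,0],[0.1,0,0,0,0],[0.1,0,0,0,0]]

```text
t: 12.48
ee_pos: [0.4446, 0.2424, 0.1594]
tool_rot: [-1.218, 1.193, 1.191]
wrist_force: [0.8, 0.2, 0.4]
width: 0.0261
```

```bash
python3 go.py .6195 .0385 .16
python3 - <<'E'
from h import *
T=toolT();im=read_camera("wrist"); np.save("T5.npy",T); cv2.imwrite("pics/w5.png",im[:,:,::-1])
E
```

```text
[[ 2.260e-02 -9.997e-01  2.000e-03  4.446e-01]
 [ 3.000e-04  2.000e-03  1.000e+00  2.424e-01]
 [-9.997e-01 -2.260e-02  4.000e-04  1.594e-01]] [-0.     0.007  0.008  0.001 -0.003 -0.001] 12.47 0.0261
tool mm [   3.3 -175.3 -203.5] turn -0.002
```

View pics/w5.png

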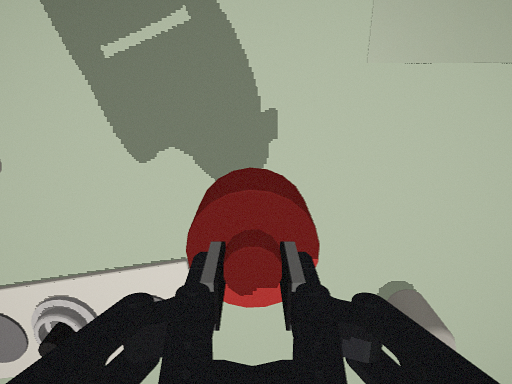

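Run:
```python
from h import *
T=np.load("T1.npy");im=cv2.imread("pics/w1.png")
s=7;o=np.array([165,272]);base=cv2.resize(im[272:332,165:235],None,fx=s,fy=s,interpolation=cv2.INTER_CUBIC)
out=[base]
for h in [(.6165,.0385),(.6195,.0385)]:
  a=base.copy()
  for z,r,c in [(.008,.036,(255,0,0)),(.014,.036,(0,255,0)),(.028,.0245,(0,0,255)),(.028,.021,(0,255,255)),(.014,.021,(255,0,255))]: circ(a,"wrist",[*h,z],r,T,s=s,off=o,col=c)
  out.append(a)
cv2.imwrite("pics/w1h.png",cv2.resize(np.hstack(out[1:]),None,fx=.8,fy=.8)); cv2.imwrite("pics/w1h0.png",base)
```

```text
(no output)
```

View pics/w1h.png

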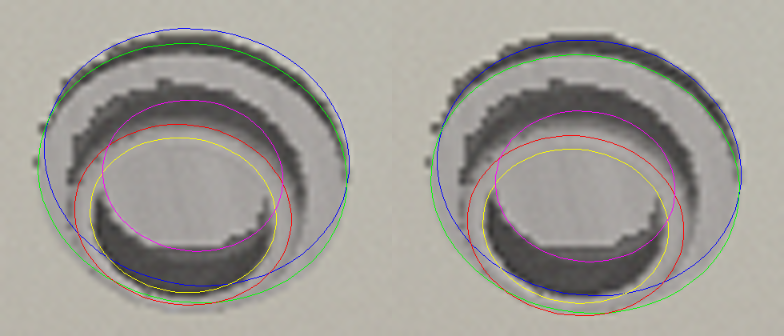

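View pics/w1h0.png

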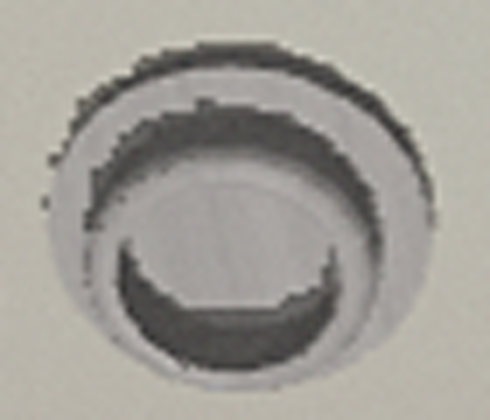

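Emit:
step_arm:
  moves:
    - [[0.1,0,-10,-12,0],[0.1,0,-25,-29,0],[0.1,0,-38,-44,0],[0.1,0,-38,-44,0],[0.1,0,-28,-33,0],[0.1,0,-13,-15,0],[0.1,0,-5,-5,0],[0.1,0,0,0,0],[0.1,0,0,0,0]]

```text
t: 13.65
ee_pos: [0.6052, 0.0518, 0.1587]
tool_rot: [-1.217, 1.198, 1.198]
wrist_force: [-0.3, -0.2, -0.1]
width: 0.0262
```

```bash
python3 go.py .6194 .0382 .11
```

```text
[[ 1.540e-02 -9.999e-01 -8.000e-04  6.052e-01]
 [-4.000e-04 -8.000e-04  1.000e+00  5.180e-02]
 [-9.999e-01 -1.540e-02 -4.000e-04  1.587e-01]] [ 0.005 -0.001  0.005  0.002 -0.     0.002] 13.65 0.0262
tool mm [ 48.9 -13.4 -13.6] turn 0.0008
```

Emit:
step_arm:
  moves:
    - [[0.1,0,-12.5,-12.5,0],[0.1,15,0,0,0],[0.1,20,0,0,0],[0.1,8,0,0,0],[0.1,0,0,0,0],[0.1,0,0,0,0]]

```text
t: 14.4
ee_pos: [0.6185, 0.0403, 0.1132]
tool_rot: [-1.219, 1.197, 1.201]
wrist_force: [0.7, -0.3, -0.4]
width: 0.0263
```

```bash
python3 go.py .6194 .0382 .085
python3 - <<'E'
from h import *
T=toolT();np.save("T6.npy",T)
for n in ("side","wrist"):
    im=read_camera(n);  cv2.imwrite(f"pics/{n}6.png",im[:,:,::-1])
im=cv2.imread("pics/side6.png");cv2.imwrite("pics/side6c.png",cv2.resize(im[120:230,180:330],None,fx=5,fy=5,interpolation=cv2.INTER_CUBIC))
E
```

```text
[[ 1.480e-02 -9.999e-01 -3.300e-03  6.185e-01]
 [-2.000e-04 -3.300e-03  1.000e+00  4.030e-02]
 [-9.999e-01 -1.480e-02 -3.000e-04  1.132e-01]] [ 0.001  0.003  0.003 -0.    -0.003 -0.001] 14.4 0.0263
tool mm [28.2 -0.5 -2.1] turn 0.0033
```

View pics/side6c.png

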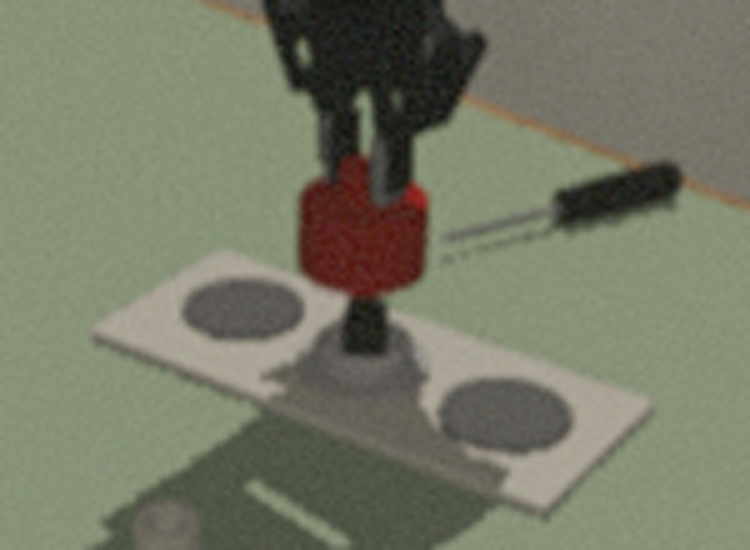

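View pics/wrist6.png

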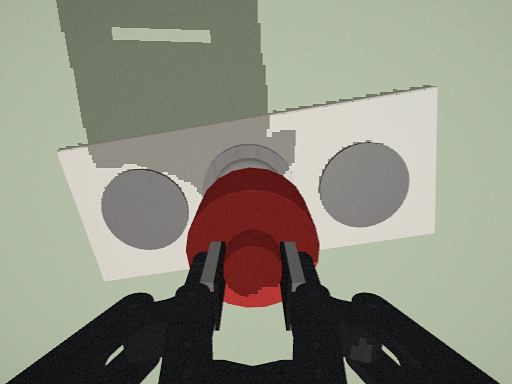

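Run:
```python
from h import *
T=np.load("T6.npy");im=cv2.imread("pics/wrist6.png")
s=3;o=np.array([90,130]);a=cv2.resize(im[130:315,90:340],None,fx=s,fy=s,interpolation=cv2.INTER_CUBIC)
def C(P,r,c=(0,255,0)): circ(a,"wrist",P,r,T,s=s,off=o,col=c)
C((.615,.1288,.011),.035);C((.6352,-.0448,.011),.035);C((.619,.0382,.014),.036)
p=T[:3,3]; C((p[0]-.0005,p[1],p[2]-.0037),.034); C((p[0]-.0005,p[1],p[2]-.0437),.034)
cv2.imwrite("pics/w6o.png",a)
```

```text
(no output)
```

View pics/w6o.png

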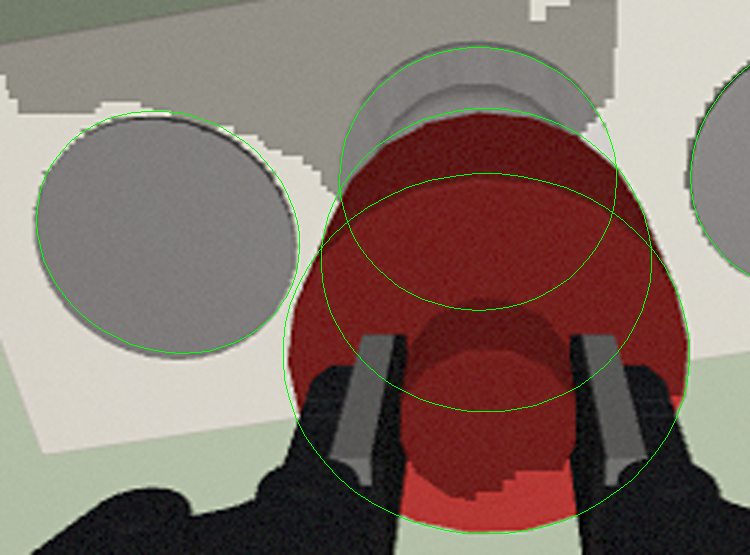

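Emit:
step_arm:
  moves:
    - [[0.1,8,0,-2,0],[0.1,12,0,0,0],[0.1,8,0,0,0],[0.1,2,0,0,0],[0.1,0,0,0,0]]

```text
t: 15.12
ee_pos: [0.619, 0.0381, 0.0815]
tool_rot: [-1.219, 1.196, 1.2]
wrist_force: [0.1, -0.4, -0.3]
width: 0.0264
```

```bash
python3 go.py .6187 .0382 .0577
```

```text
[[ 1.550e-02 -9.999e-01 -3.200e-03  6.190e-01]
 [-3.000e-04 -3.200e-03  1.000e+00  3.810e-02]
 [-9.999e-01 -1.540e-02 -3.000e-04  8.150e-02]] [-0.001  0.003  0.001 -0.    -0.002  0.002] 15.12 0.0264
tool mm [23.8  0.7  0.1] turn 0.0032
```

Emit:
step_arm:
  moves:
    - [[0.1,6,0.5,0,0],[0.1,6,0,0,0],[0.1,4,0,0,0],[0.1,3,0,0,0],[0.1,0,0,0,0]]

```text
t: 15.75
ee_pos: [0.619, 0.0382, 0.0614]
tool_rot: [-1.219, 1.196, 1.2]
wrist_force: [-0.3, 0.6, -0.4]
width: 0.0265
```

```bash
python3 go.py .6187 .0382 .0577
```

```text
[[ 1.590e-02 -9.999e-01 -3.300e-03  6.190e-01]
 [-3.000e-04 -3.300e-03  1.000e+00  3.820e-02]
 [-9.999e-01 -1.590e-02 -3.000e-04  6.140e-02]] [ 0.003 -0.003 -0.002 -0.001 -0.    -0.001] 15.75 0.0265
tool mm [3.7 0.3 0. ] turn 0.0033
```

Emit:
step_arm:
  moves:
    - [[0.1,3,0,0,0],[0.1,0,0,0,0],[0.5,0,0,0,0],[0.6,0,0,0,0],[0.6,0,0,0,0],[0.6,-15,0,0,0],[0.6,-40,0,0,0],[0.6,-50,15,-15,0],[1,-30,35,-35,0],[1,0,55,-45,0],[1,0,40,-45,0],[1,0,15,-15,0]]

```text
t: 17.25
ee_pos: [0.4609, -0.1151, 0.2014]
tool_rot: [-1.228, 1.19, 1.194]
wrist_force: [1.0, 0.8, -0.8]
width: 0.0854
```

Emit:
step_arm:
  moves:
    - [[1,0,3,-10,0],[1,0,0,0,0],[1,0,0,0,0]]

```text
t: 17.62
ee_pos: [0.4585, -0.126, 0.2033]
tool_rot: [-1.229, 1.19, 1.191]
wrist_force: [-0.4, -0.7, -0.1]
width: 0.0855
```

```bash
python3 go.py .4384 -.244 .01
python3 - <<'E'
from h import *
T=toolT();np.save("T7.npy",T)
for n in ("side","wrist"):
    im=read_camera(n);  cv2.imwrite(f"pics/{n}7.png",im[:,:,::-1])
im=cv2.imread("pics/side7.png");cv2.imwrite("pics/side7c.png",cv2.resize(im[140:230,190:320],None,fx=5,fy=5,interpolation=cv2.INTER_CUBIC))
E
```

```text
[[ 0.0273 -0.9996 -0.0049  0.4585]
 [-0.0044 -0.0051  1.     -0.126 ]
 [-0.9996 -0.0273 -0.0045  0.2033]] [ 0.003  0.002 -0.007 -0.001  0.002  0.002] 17.62 0.0855
tool mm [ 193.2   26.  -117.1] turn 0.0049
```

View pics/side7c.png

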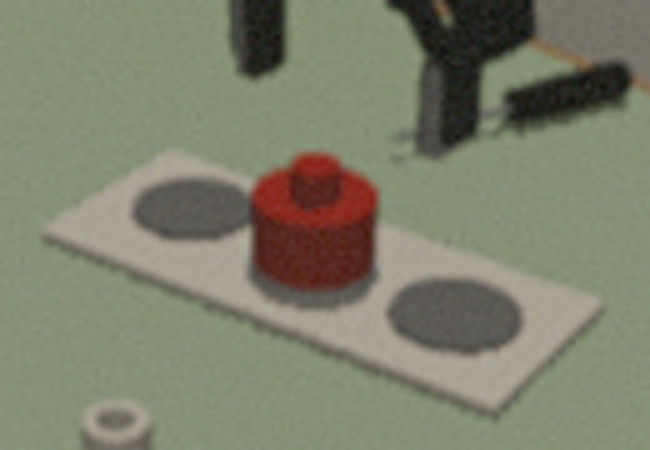

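View pics/wrist7.png

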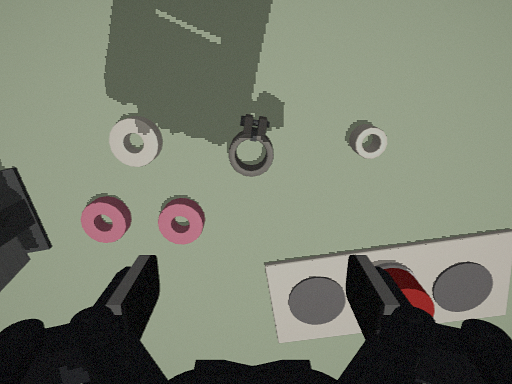

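The cap sits level on the flange. In the wrist view the white ring is at (135,141), the pinks at (105,219) and (181,221), the clamp at (251,155) and the narrow spacer at (371,143).

Run:
```python
from h import *
T=np.load("T7.npy");im=cv2.imread("pics/wrist7.png")
W=ray("wrist",(135.5,140.5),.02,T);N=ray("wrist",(371.5,143),.025,T);K=ray("wrist",(251,153),.024,T);P=ray("wrist",(316.5,300.5),.011,T)
print(W,N,K,P)
s=2.5;o=np.array([90,100]);a=cv2.resize(im[100:330,90:405],None,fx=s,fy=s,interpolation=cv2.INTER_CUBIC)
def C(P,r,c=(0,255,0)): circ(a,"wrist",P,r,T,s=s,off=o,col=c)
C(W,.025);C(W,.010);C(N,.016);C(N,.009);C(K,.023);C(K,.016);C(P,.035);C((.6352,-.0448,.011),.035,(0,0,255))
cv2.imwrite("pics/w7o.png",a)
```

```text
[ 0.4371726  -0.24314374  0.02      ] [ 0.43737207 -0.00943556  0.025     ] [ 0.4482977  -0.12779985  0.024     ] [ 0.63596052 -0.04659912  0.011     ]
```

View pics/w7o.png

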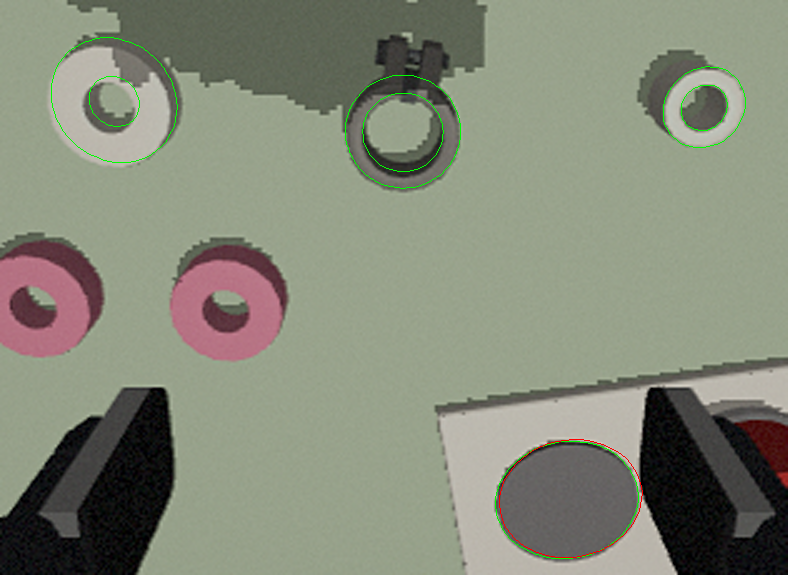

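Emit:
step_arm:
  moves:
    - [[1,0,4,-22,0],[1,20,6,-40,0],[1,40,6,-30,0],[1,45,4,-14,0],[1,30,0,0,0],[1,10,0,0,0],[1,0,0,0,0]]

```text
t: 18.6
ee_pos: [0.4468, -0.2332, 0.0539]
tool_rot: [-1.236, 1.185, 1.195]
wrist_force: [-0.3, -0.2, 0.2]
width: 0.0858
```

```bash
python3 go.py .439 -.2437 .006
```

```text
[[ 0.0288 -0.9995 -0.0129  0.4468]
 [-0.0048 -0.013   0.9999 -0.2332]
 [-0.9996 -0.0288 -0.0051  0.0539]] [ 0.007 -0.003 -0.005 -0.001  0.007  0.002] 18.6 0.0858
tool mm [ 47.7   9.3 -10.1] turn 0.0129
```

Emit:
step_arm:
  moves:
    - [[1,0,7.5,-10,0.012],[1,15,0,0,0],[1,20,0,0,0],[1,7,0,0,0],[1,0,0,0,0],[1,0,0,0,0]]

```text
t: 19.35
ee_pos: [0.4418, -0.2451, 0.013]
tool_rot: [-1.232, 1.19, 1.181]
wrist_force: [0.3, 0.6, 0.3]
width: 0.0853
```

```bash
python3 go.py .439 -.2437 .006
```

```text
[[ 3.390e-02 -9.994e-01 -6.000e-04  4.418e-01]
 [-8.600e-03 -9.000e-04  1.000e+00 -2.451e-01]
 [-9.994e-01 -3.390e-02 -8.600e-03  1.300e-02]] [-0.002  0.    -0.001  0.001  0.    -0.   ] 19.35 0.0853
tool mm [6.9 3.  1.4] turn 0.0006
```

Emit:
step_arm:
  moves:
    - [[1,0,3,1.4,0],[1,6,0,0,0],[1,0,0,0,0],[0.4,0,0,0,0],[0.4,0,0,0,0],[0.4,0,0,0,0],[0.4,0,0,0,0]]
  force: 40

```text
t: 20.23
ee_pos: [0.4392, -0.2438, 0.0082]
tool_rot: [-1.234, 1.19, 1.179]
wrist_force: [0.4, -0.5, -0.0]
width: 0.0486
```

```bash
python3 go.py .439 -.2437 .006
```

```text
[[ 3.580e-02 -9.994e-01 -7.000e-04  4.392e-01]
 [-1.000e-02 -1.000e-03  9.999e-01 -2.438e-01]
 [-9.993e-01 -3.580e-02 -1.000e-02  8.200e-03]] [ 0.    -0.004 -0.001  0.001  0.003  0.   ] 20.23 0.0486
tool mm [2.2 0.3 0.2] turn 0.0007
```

Emit:
step_arm:
  moves:
    - [[0.4,-12,0,0,0],[0.4,-30,0,0,0],[0.4,-35,0,0,0],[0.4,-25,-12,12,0],[0.4,0,-28,28,0],[0.4,0,-40,40,0],[0.4,0,-40,40,0],[0.4,0,-32,32,0],[0.4,0,-18,18,0],[0.4,0,-6,6,0],[0.4,0,0,0,0],[0.4,0,0,0,0]]

```text
t: 21.72
ee_pos: [0.6151, -0.0625, 0.1258]
tool_rot: [-1.235, 1.19, 1.173]
wrist_force: [0.6, -0.4, 0.7]
width: 0.0484
```

```bash
python3 go.py .6358 -.0457 .06
```

```text
[[ 0.039  -0.9992  0.0022  0.6151]
 [-0.0118  0.0018  0.9999 -0.0625]
 [-0.9992 -0.039  -0.0117  0.1258]] [-0.006 -0.003  0.006 -0.     0.    -0.002] 21.73 0.0484
tool mm [ 66.3 -18.1  17.6] turn -0.0022
```

Emit:
step_arm:
  moves:
    - [[0.4,0,-17,16.5,0],[0.4,15,0,0,0],[0.4,20,0,0,0],[0.4,15,0,0,0],[0.4,5,0,0,0],[0.4,0,0,0,0]]

```text
t: 22.48
ee_pos: [0.6309, -0.0514, 0.0682]
tool_rot: [-1.229, 1.195, 1.172]
wrist_force: [-0.5, -1.7, -0.4]
width: 0.0481
```

```bash
python3 go.py .6358 -.0457 .0205;  python3 - <<'E'
from h import *
T=toolT();np.save("T8.npy",T)
for n in ("side","wrist"):
    im=read_camera(n);  cv2.imwrite(f"pics/{n}8.png",im[:,:,::-1])
im=cv2.imread("pics/side8.png");cv2.imwrite("pics/side8c.png",cv2.resize(im[140:230,190:320],None,fx=5,fy=5,interpolation=cv2.INTER_CUBIC))
E
```

```text
[[ 0.0357 -0.9993  0.0075  0.6309]
 [-0.0119  0.0071  0.9999 -0.0514]
 [-0.9993 -0.0358 -0.0117  0.0682]] [-0.005 -0.002  0.003 -0.002 -0.003 -0.002] 22.48 0.0481
tool mm [47.8 -3.1  6.3] turn -0.0075
```

View pics/side8c.png

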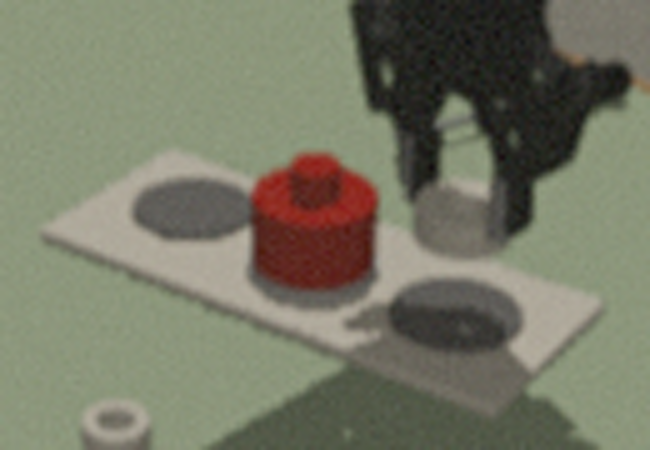

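View pics/wrist8.png

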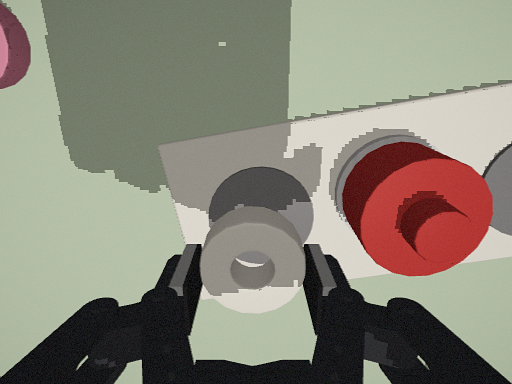

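Run:
```python
from h import *
T=np.load("T8.npy");im=cv2.imread("pics/wrist8.png")
s=3;o=np.array([150,130]);a=cv2.resize(im[130:320,150:400],None,fx=s,fy=s,interpolation=cv2.INTER_CUBIC)
def C(P,r,c=(0,255,0)): circ(a,"wrist",P,r,T,s=s,off=o,col=c)
p=T[:3,3]
C((.6358,-.0457,.011),.035); C(p+[0,0,.0118],.025); C(p+[0,0,.0118],.01);C((.619,.0382,.054),.034);C((.619,.0382,.072),.014)
cv2.imwrite("pics/w8o.png",a)
```

```text
(no output)
```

View pics/w8o.png

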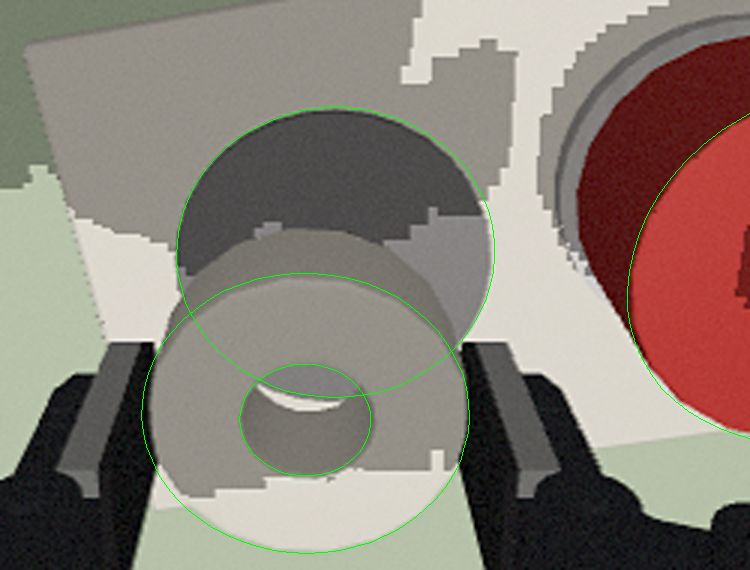

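Emit:
step_arm:
  moves:
    - [[0.4,0,-3,6,-0.007],[0.4,15,0,0,0],[0.4,15,0,0,0],[0.4,6,0,0,0],[0.4,0,0,0,0]]

```text
t: 23.2
ee_pos: [0.6361, -0.045, 0.0307]
tool_rot: [-1.236, 1.19, 1.176]
wrist_force: [0.3, -0.0, -0.8]
width: 0.0481
```

```bash
python3 go.py .6358 -.0457 .0205
```

```text
[[ 3.750e-02 -9.993e-01 -7.000e-04  6.361e-01]
 [-1.220e-02 -1.100e-03  9.999e-01 -4.500e-02]
 [-9.992e-01 -3.740e-02 -1.220e-02  3.070e-02]] [ 0.001  0.005  0.     0.002 -0.002 -0.001] 23.2 0.0481
tool mm [10.2  0.7 -0.5] turn 0.0007
```

Emit:
step_arm:
  moves:
    - [[0.4,6,0,0,0],[0.4,3.5,0,0,0],[0.4,0,0,0,0]]

```text
t: 23.58
ee_pos: [0.6367, -0.0453, 0.0209]
tool_rot: [-1.237, 1.19, 1.176]
wrist_force: [-1.0, -0.2, -0.8]
width: 0.0481
```

```bash
python3 go.py .6358 -.0457 .0193
```

```text
[[ 3.800e-02 -9.993e-01 -5.000e-04  6.367e-01]
 [-1.230e-02 -1.000e-03  9.999e-01 -4.530e-02]
 [-9.992e-01 -3.800e-02 -1.230e-02  2.090e-02]] [-0.001 -0.    -0.     0.001  0.001 -0.001] 23.57 0.0481
tool mm [ 1.6  0.9 -0.4] turn 0.0005
```

Emit:
step_arm:
  moves:
    - [[0.4,1,0.5,0,0],[0.66,0,0,0,0],[0.66,0,0,0,0],[0.66,0,0,0,0],[0.66,-12,0,0,0],[0.66,-35,0,0,0],[0.7,-40,10,0,0],[0.7,-20,30,5,0],[0.7,0,45,8,0],[0.7,0,45,8,0],[0.7,0,28,6,0],[0.7,0,12,2,0]]

```text
t: 25.08
ee_pos: [0.4587, -0.0146, 0.1291]
tool_rot: [-1.241, 1.185, 1.169]
wrist_force: [-0.1, -0.1, 0.7]
width: 0.0596
```

Emit:
step_arm:
  moves:
    - [[0.7,0,0,0,0],[0.7,0,0,0,0]]

```text
t: 25.32
ee_pos: [0.4602, -0.0149, 0.13]
tool_rot: [-1.243, 1.183, 1.167]
wrist_force: [0.3, -0.5, 0.3]
width: 0.0598
```

```bash
python3 go.py .4374 -.0094 .04;  python3 - <<'E'
from h import *
T=toolT();np.save("T9.npy",T)
for n in ("side","wrist"):
    im=read_camera(n);  cv2.imwrite(f"pics/{n}9.png",im[:,:,::-1])
im=cv2.imread("pics/side9.png");cv2.imwrite("pics/side9c.png",cv2.resize(im[140:260,190:320],None,fx=4,fy=4,interpolation=cv2.INTER_CUBIC))
E
```

```text
[[ 4.880e-02 -9.988e-01 -3.000e-04  4.602e-01]
 [-1.420e-02 -1.000e-03  9.999e-01 -1.490e-02]
 [-9.987e-01 -4.870e-02 -1.420e-02  1.300e-01]] [-0.002 -0.002 -0.005 -0.001  0.003 -0.001] 25.32 0.0598
tool mm [88.7 27.1  6.8] turn 0.0003
```

View pics/side9c.png

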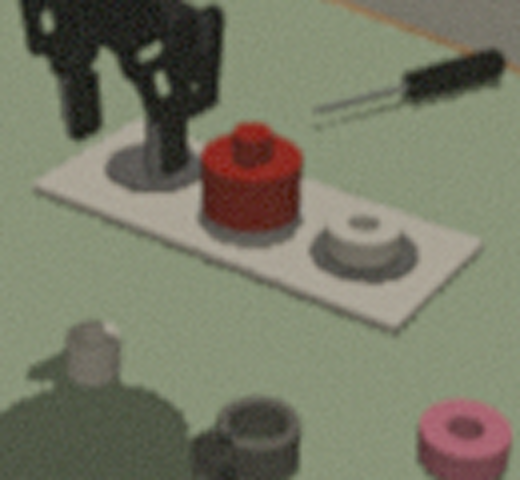

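View pics/wrist9.png

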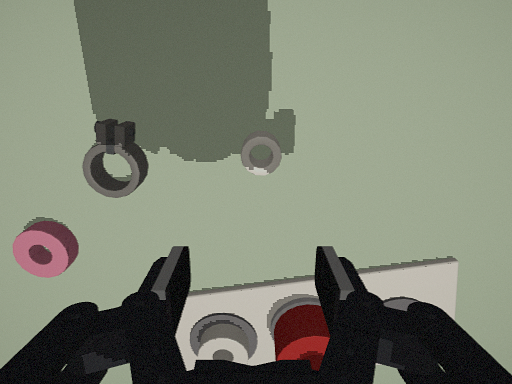

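Run:
```python
from h import *
T=np.load("T9.npy");im=cv2.imread("pics/wrist9.png")
N=np.array([.4374,-.0094,.025]);print(ray("wrist",(261,153.5),.025,T))
s=4;o=np.array([70,110]);a=cv2.resize(im[110:210,70:300],None,fx=s,fy=s,interpolation=cv2.INTER_CUBIC)
a=np.clip(a*1.5,0,255).astype(np.uint8)[:,130:]; o=o+[130/4,0]
def C(P,r,c=(0,255,0)): circ(a,"wrist",P,r,T,s=s,off=o,col=c)
C(N,.016);C(N,.009)
cv2.imwrite("pics/w9o.png",a)
```

```text
[ 0.43515038 -0.00950321  0.025     ]
```

View pics/w9o.png

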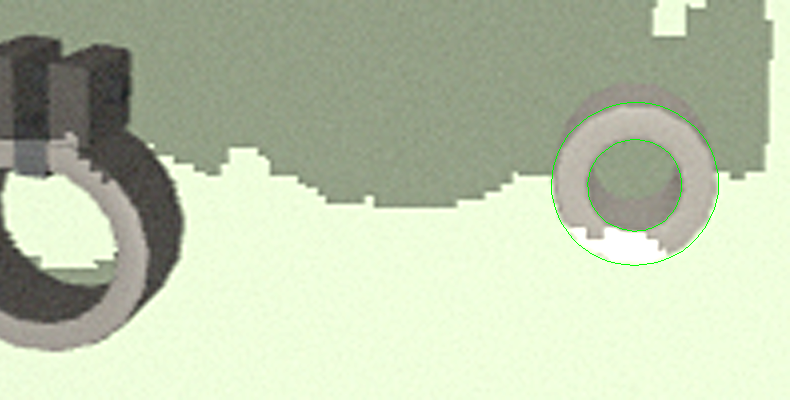

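Emit:
step_arm:
  moves:
    - [[0.7,0,12,3,0],[0.7,20,12,3,0],[0.7,35,0,0,0],[0.7,30,0,0,0],[0.7,10,0,0,0],[0.7,0,0,0,0]]

```text
t: 26.18
ee_pos: [0.4387, -0.0097, 0.0314]
tool_rot: [-1.242, 1.184, 1.167]
wrist_force: [-0.1, 0.3, -0.0]
width: 0.0597
```

```bash
python3 go.py .4374 -.0094 .01
```

```text
[[ 4.830e-02 -9.988e-01 -2.000e-04  4.387e-01]
 [-1.410e-02 -9.000e-04  9.999e-01 -9.700e-03]
 [-9.987e-01 -4.830e-02 -1.410e-02  3.140e-02]] [-0.001 -0.009  0.002 -0.001  0.005 -0.   ] 26.18 0.0597
tool mm [21.3  2.4  0.6] turn 0.0002
```

Emit:
step_arm:
  moves:
    - [[0.7,10,2,0.6,0],[0.7,9,0,0,0],[0.7,0,0,0,0],[0.2,0,0,0,0],[0.2,0,0,0,0],[0.2,0,0,0,0],[0.2,0,0,0,0]]

```text
t: 27.05
ee_pos: [0.4385, -0.0094, 0.0137]
tool_rot: [-1.245, 1.181, 1.164]
wrist_force: [-0.0, 0.9, -0.8]
width: 0.0307
```

```bash
python3 go.py .4374 -.0094 .01
```

```text
[[ 5.250e-02 -9.986e-01 -2.000e-04  4.385e-01]
 [-1.480e-02 -1.000e-03  9.999e-01 -9.400e-03]
 [-9.985e-01 -5.250e-02 -1.480e-02  1.370e-02]] [ 0.    -0.004 -0.002 -0.001  0.001 -0.001] 27.05 0.0307
tool mm [3.6 1.3 0.1] turn 0.0002
```

Emit:
step_arm:
  moves:
    - [[0.2,-15,0,0,0],[0.2,-40,0,0,0],[0.2,-45,-12,-16,0],[0.2,-25,-25,-32,0],[0.2,0,-25,-32,0],[0.2,0,-12,-16,0],[0.2,0,-4,-6,0],[0.2,0,0,0,0],[0.2,0,0,0,0]]

```text
t: 28.18
ee_pos: [0.5103, -0.1113, 0.1484]
tool_rot: [-1.245, 1.182, 1.166]
wrist_force: [-0.5, 0.6, -0.1]
width: 0.03
```

```bash
python3 go.py .637 -.0453 .1;  python3 - <<'E'
from h import *
T=toolT();np.save("T10.npy",T)
im=read_camera("wrist");  cv2.imwrite(f"pics/w10.png",im[:,:,::-1])
E
```

```text
[[ 0.0507 -0.9987 -0.0017  0.5103]
 [-0.0148 -0.0025  0.9999 -0.1113]
 [-0.9986 -0.0507 -0.0149  0.1484]] [ 0.003 -0.001  0.006  0.002  0.001  0.002] 28.18 0.03
tool mm [  53.7 -124.3   66.4] turn 0.0017
```

View pics/w10.png

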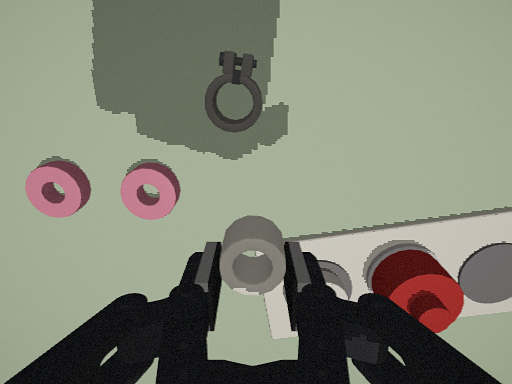

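Emit:
step_arm:
  moves:
    - [[0.2,0,-15,10,0],[0.2,0,-32,20,0],[0.2,0,-30,17,0],[0.2,0,-12,10,0],[0.2,0,-5,4,0],[0.2,0,0,0,0],[0.2,0,0,0,0]]

```text
t: 29.1
ee_pos: [0.6069, -0.0444, 0.1521]
tool_rot: [-1.245, 1.182, 1.169]
wrist_force: [0.2, 0.0, -0.5]
width: 0.0303
```

```bash
python3 go.py .637 -.0453 .1;  python3 - <<'E'
from h import *
T=toolT();np.save("T11.npy",T)
im=read_camera("wrist")[:,:,::-1];  cv2.imwrite(f"pics/w11.png",im)
s=4;o=np.array([160,130]);a=cv2.resize(im[130:270,160:360],None,fx=s,fy=s,interpolation=cv2.INTER_CUBIC)
def C(P,r,c=(0,255,0)): circ(a,"wrist",P,r,T,s=s,off=o,col=c)
p=T[:3,3]
C((.6358,-.0457,.011),.035);C((.6358,-.0453,.031),.025);C((.6358,-.0453,.031),.01); C(p+[-.0011,0,.0113],.016,(0,0,255));C(p+[-.0011,0,-.0137],.016,(0,0,255))
cv2.imwrite("pics/w11o.png",a)
E
```

```text
[[ 0.0492 -0.9988 -0.0034  0.6069]
 [-0.0143 -0.0041  0.9999 -0.0444]
 [-0.9987 -0.0492 -0.0145  0.1521]] [-0.003 -0.003  0.003  0.     0.     0.001] 29.1 0.0303
tool mm [ 53.6 -27.5  -0.3] turn 0.0034
```

View pics/w11o.png

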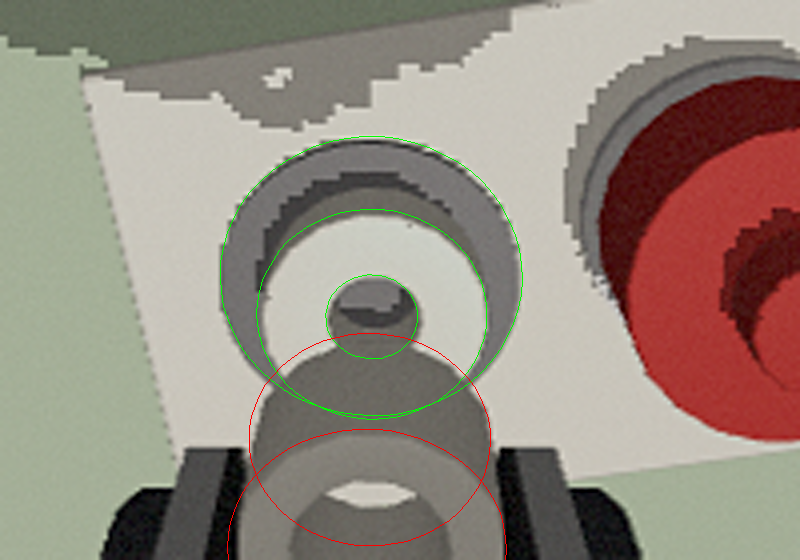

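Emit:
step_arm:
  moves:
    - [[0.2,0,-14,0,0],[0.2,15,-12,0,0],[0.2,30,0,0,0],[0.2,25,0,0,0],[0.2,8,0,0,0],[0.2,0,0,0,0],[0.2,0,0,0,0]]

```text
t: 30.02
ee_pos: [0.641, -0.0471, 0.0713]
tool_rot: [-1.245, 1.182, 1.166]
wrist_force: [0.2, -0.4, 0.5]
width: 0.0299
```

```bash
python3 go.py .6368 -.0452 .0457
```

```text
[[ 0.0505 -0.9987 -0.0012  0.641 ]
 [-0.0147 -0.002   0.9999 -0.0471]
 [-0.9986 -0.0505 -0.0148  0.0713]] [ 0.     0.004 -0.006 -0.001  0.001 -0.001] 30.02 0.0299
tool mm [25.3  5.4  2.3] turn 0.0012
```

Emit:
step_arm:
  moves:
    - [[0.2,0,5,2,0],[0.2,10,0,0,0],[0.2,8,0,0,0],[0.2,0,0,0,0],[0.2,0,0,0,0]]

```text
t: 30.65
ee_pos: [0.6371, -0.0453, 0.0534]
tool_rot: [-1.246, 1.18, 1.164]
wrist_force: [0.1, -0.3, 0.9]
width: 0.0303
```

```bash
python3 go.py .6368 -.0452 .0457
```

```text
[[ 0.0529 -0.9986 -0.0012  0.6371]
 [-0.0151 -0.002   0.9999 -0.0453]
 [-0.9985 -0.0529 -0.0152  0.0534]] [-0.002  0.006  0.    -0.    -0.002 -0.002] 30.65 0.0303
tool mm [7.6 0.7 0.2] turn 0.0012
```

Emit:
step_arm:
  moves:
    - [[0.2,4,0.5,0,0],[0.2,3,0,0,0],[0.2,0,0,0,0]]

```text
t: 31.02
ee_pos: [0.6371, -0.0454, 0.0461]
tool_rot: [-1.246, 1.18, 1.164]
wrist_force: [-0.3, -0.0, 0.4]
width: 0.0301
```

```bash
python3 go.py .6368 -.0452 .0447
```

```text
[[ 0.0533 -0.9986 -0.0012  0.6371]
 [-0.0152 -0.002   0.9999 -0.0454]
 [-0.9985 -0.0533 -0.0152  0.0461]] [ 0.002 -0.003 -0.002  0.001  0.001  0.001] 31.02 0.0301
tool mm [1.3 0.4 0.3] turn 0.0012
```

Emit:
step_arm:
  moves:
    - [[0.2,1,0,0,0],[0.2,0,0,0,0],[0.5,0,0,0,0],[0.5,0,0,0,0],[0.5,0,0,0,0],[0.5,-12,0,0,0],[0.5,-35,0,0,0],[0.7,-45,15,-8,0],[0.8,-20,35,-18,0],[0.8,0,45,-22,0],[0.8,0,45,-20,0],[0.8,0,20,-8,0]]

```text
t: 32.52
ee_pos: [0.4684, -0.1214, 0.1578]
tool_rot: [-1.253, 1.176, 1.16]
wrist_force: [0.7, -0.2, 0.2]
width: 0.0685
```

Emit:
step_arm:
  moves:
    - [[0.8,0,4,0,0],[0.8,0,0,0,0],[0.8,0,0,0,0]]

```text
t: 32.9
ee_pos: [0.4651, -0.1216, 0.1593]
tool_rot: [-1.254, 1.175, 1.156]
wrist_force: [-0.1, -0.1, 0.7]
width: 0.0682
```

```bash
python3 go.py .4483 -.1278 .04;  python3 - <<'E'
from h import *
T=toolT();np.save("T12.npy",T)
for n in ("side","wrist"):
    im=read_camera(n);  cv2.imwrite(f"pics/{n}12.png",im[:,:,::-1])
im=cv2.imread("pics/side12.png");cv2.imwrite("pics/side12c.png",cv2.resize(im[140:260,190:320],None,fx=4,fy=4,interpolation=cv2.INTER_CUBIC))
im=cv2.imread("pics/wrist12.png")
K=np.array([.4483,-.1278,.024]);circ(im,"wrist",K,.023,T);circ(im,"wrist",K,.016,T)
cv2.imwrite("pics/w12o.png",im)
E
```

```text
[[ 0.0622 -0.9981 -0.0023  0.4651]
 [-0.0185 -0.0034  0.9998 -0.1216]
 [-0.9979 -0.0622 -0.0187  0.1593]] [ 0.005 -0.    -0.008  0.002  0.004  0.003] 32.9 0.0682
tool mm [118.1  24.2  -3.9] turn 0.0023
```

View pics/side12c.png

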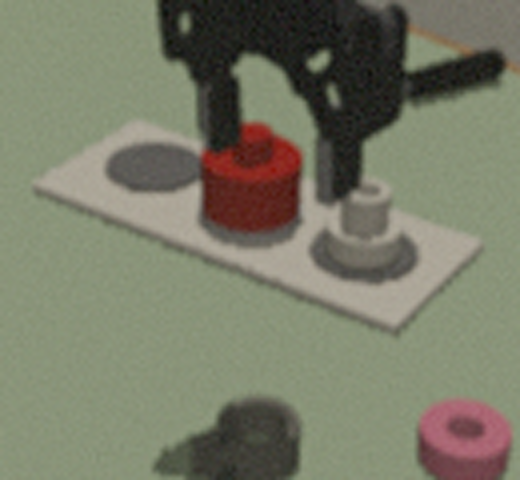

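View pics/w12o.png

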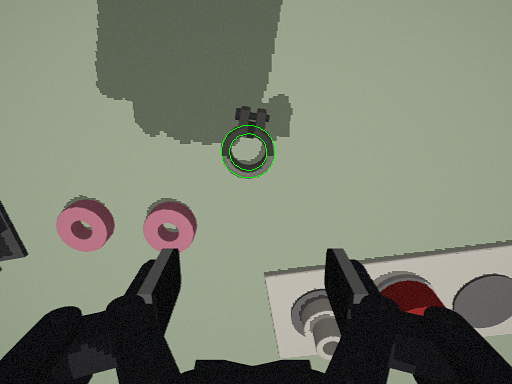

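Emit:
step_arm:
  moves:
    - [[0.8,0,10,-3,0],[0.8,25,7,0,0],[0.8,40,0,0,0],[0.8,35,0,0,0],[0.8,10,0,0,0],[0.8,0,0,0,0]]

```text
t: 33.75
ee_pos: [0.4537, -0.127, 0.0461]
tool_rot: [-1.256, 1.174, 1.157]
wrist_force: [0.2, 0.6, -0.4]
width: 0.0684
```

```bash
python3 go.py .4483 -.1278 .009
```

```text
[[ 0.0627 -0.998  -0.0042  0.4537]
 [-0.0188 -0.0054  0.9998 -0.127 ]
 [-0.9979 -0.0626 -0.0191  0.0461]] [-0.003 -0.006 -0.001  0.001  0.003 -0.001] 33.75 0.0684
tool mm [36.7  7.7 -0.1] turn 0.0042
```

Emit:
step_arm:
  moves:
    - [[0.8,14,7,0,0],[0.8,14,0,0,0],[0.8,6,0,0,0],[0.8,0,0,0,0]]

```text
t: 34.25
ee_pos: [0.4507, -0.1284, 0.0138]
tool_rot: [-1.26, 1.172, 1.153]
wrist_force: [-0.4, -0.1, -0.0]
width: 0.0684
```

```bash
python3 go.py .4483 -.1278 .009
```

```text
[[ 0.0676 -0.9977 -0.0045  0.4507]
 [-0.0209 -0.006   0.9998 -0.1284]
 [-0.9975 -0.0675 -0.0213  0.0138]] [ 0.002 -0.009 -0.005 -0.002  0.006  0.   ] 34.25 0.0684
tool mm [4.6 2.7 0.7] turn 0.0045
```

Emit:
step_arm:
  moves:
    - [[0.8,4,2.5,0.6,0],[0.8,0,0,0,0],[0.4,0,0,0,0],[0.4,0,0,0,0],[0.4,0,0,0,0],[0.4,0,0,0,0]]

```text
t: 35.0
ee_pos: [0.4487, -0.1279, 0.0107]
tool_rot: [-1.261, 1.171, 1.152]
wrist_force: [-0.3, 0.1, -2.6]
width: 0.0439
```

```bash
python3 go.py .4483 -.1278 .009
```

```text
[[ 0.0692 -0.9976 -0.005   0.4487]
 [-0.0216 -0.0065  0.9997 -0.1279]
 [-0.9974 -0.0691 -0.022   0.0107]] [ 0.002  0.    -0.    -0.     0.     0.   ] 35.0 0.0439
tool mm [1.7 0.5 0.2] turn 0.005
```

Emit:
step_arm:
  moves:
    - [[0.4,-15,0,0,0],[0.4,-40,0,0,0],[0.4,-45,0,10,0],[0.4,-25,-8,25,0],[0.4,0,-20,40,0],[0.4,0,-30,48,0],[0.4,0,-33,48,0],[0.4,0,-30,36,0],[0.4,0,-18,18,0],[0.4,0,-6,6,0],[0.4,0,0,0,0],[0.4,0,0,0,0]]

```text
t: 36.5
ee_pos: [0.5845, 0.1129, 0.1545]
tool_rot: [-1.261, 1.171, 1.146]
wrist_force: [0.2, -0.1, -0.1]
width: 0.0441
```

```bash
python3 go.py .6154 .1288 .06
```

```text
[[ 0.073  -0.9973 -0.0015  0.5845]
 [-0.0228 -0.0031  0.9997  0.1129]
 [-0.9971 -0.073  -0.0229  0.1545]] [-0.005 -0.005  0.006 -0.001  0.003 -0.002] 36.5 0.0441
tool mm [ 96.1 -23.9  18.1] turn 0.0015
```

Emit:
step_arm:
  moves:
    - [[0.4,0,-12,9,0],[0.4,10,-11,8,0],[0.4,25,0,0,0],[0.4,30,0,0,0],[0.4,15,0,0,0],[0.4,0,0,0,0],[0.4,0,0,0,0]]

```text
t: 37.38
ee_pos: [0.6172, 0.1288, 0.0728]
tool_rot: [-1.26, 1.171, 1.144]
wrist_force: [-0.7, -0.4, -0.1]
width: 0.0444
```

```bash
python3 go.py .6154 .1288 .0227;  python3 - <<'E'
from h import *
T=toolT();np.save("T13.npy",T)
im=read_camera("wrist")[:,:,::-1];  cv2.imwrite(f"pics/w13.png",im)
s=3;o=np.array([120,130]);a=cv2.resize(im[130:330,120:370],None,fx=s,fy=s,interpolation=cv2.INTER_CUBIC)
def C(P,r,c=(0,255,0)): circ(a,"wrist",P,r,T,s=s,off=o,col=c)
p=T[:3,3]
C((.615,.1288,.011),.035); C(p+[-.0004,0,.0133],.023,(0,0,255));C(p+[-.0004,0,-.0107],.023,(0,0,255))
cv2.imwrite("pics/w13o.png",a)
im=read_camera("side")[:,:,::-1];cv2.imwrite("pics/side13c.png",cv2.resize(im[100:250,180:330],None,fx=4,fy=4,interpolation=cv2.INTER_CUBIC))
E
```

```text
[[ 7.420e-02 -9.972e-01  7.000e-04  6.172e-01]
 [-2.280e-02 -1.000e-03  9.997e-01  1.288e-01]
 [-9.970e-01 -7.420e-02 -2.280e-02  7.280e-02]] [ 0.     0.004 -0.002 -0.     0.004 -0.001] 37.38 0.0444
tool mm [49.8  5.6  1.1] turn -0.0007
```

View pics/w13o.png

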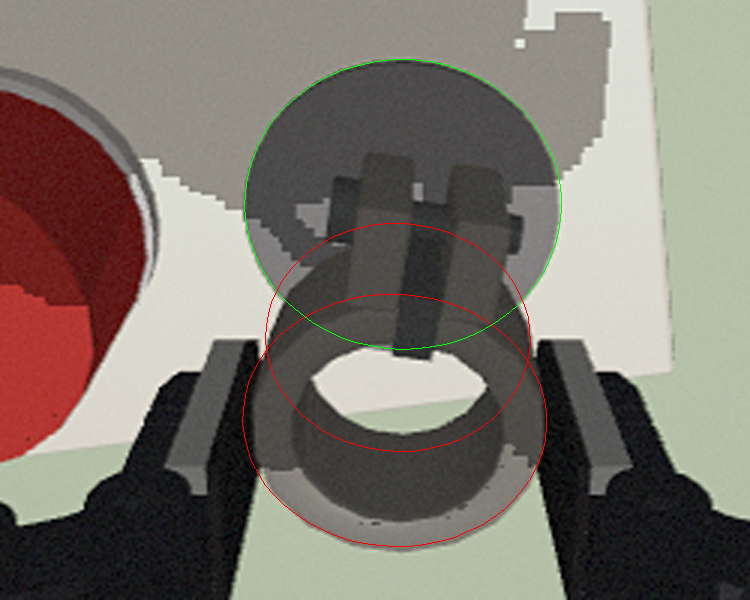

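View pics/side13c.png

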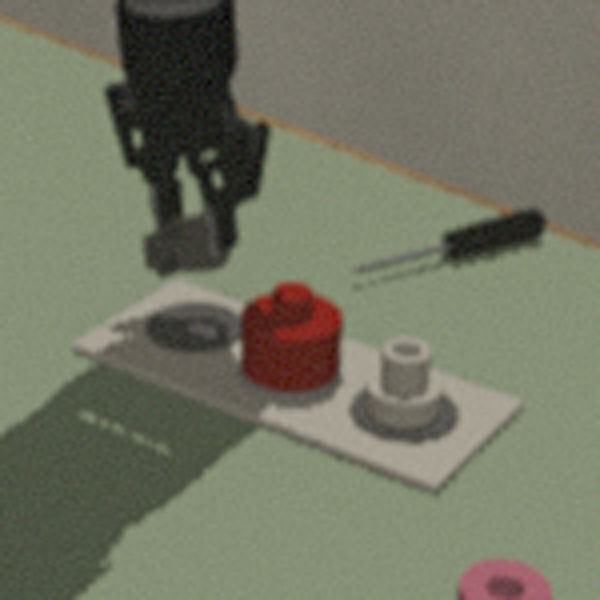

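Emit:
step_arm:
  moves:
    - [[0.4,12,5,1,0],[0.4,15,0,0,0],[0.4,12,0,0,0],[0.4,3,0,0,0],[0.4,0,0,0,0]]

```text
t: 38.1
ee_pos: [0.6154, 0.1289, 0.0284]
tool_rot: [-1.261, 1.17, 1.143]
wrist_force: [-1.0, 0.6, -2.4]
width: 0.0442
```

```bash
python3 go.py .6154 .1288 .0222
```

```text
[[ 7.550e-02 -9.971e-01  8.000e-04  6.154e-01]
 [-2.260e-02 -9.000e-04  9.997e-01  1.289e-01]
 [-9.969e-01 -7.550e-02 -2.260e-02  2.840e-02]] [-0.001  0.004  0.002 -0.001 -0.003  0.001] 38.1 0.0442
tool mm [6.2 0.4 0.1] turn -0.0008
```

Emit:
step_arm:
  moves:
    - [[0.4,4,0.5,0,0],[0.4,2,0,0,0],[0.4,0,0,0,0],[0.68,0,0,0,0],[0.68,0,0,0,0],[0.68,0,0,0,0],[0.68,-12,0,0,0],[0.68,-35,0,0,0],[0.68,-50,0,0,0],[0.68,-50,40,15,0],[0.68,-25,50,25,0],[0.68,0,20,15,0]]

```text
t: 39.6
ee_pos: [0.4938, 0.187, 0.191]
tool_rot: [-1.26, 1.165, 1.137]
wrist_force: [0.6, 0.5, -0.2]
width: 0.0579
```

Emit:
step_arm:
  moves:
    - [[0.68,0,25,40,0],[0.68,0,15,30,0],[0.68,0,0,0,0],[0.68,0,0,0,0]]

```text
t: 40.1
ee_pos: [0.4516, 0.2594, 0.1905]
tool_rot: [-1.262, 1.159, 1.135]
wrist_force: [-0.1, -0.3, 0.2]
width: 0.0581
```

```bash
python3 go.py;  python3 - <<'E'
from h import *
T=toolT();np.save("T14.npy",T)
for n in ("top","side","wrist"):
    im=read_camera(n)[:,:,::-1];  cv2.imwrite(f"pics/{n}14.png",im)
    if n=="top": b=im
a=cv2.resize(cv2.imread("pics/side14.png")[140:240,150:330],None,fx=4,fy=4,interpolation=cv2.INTER_CUBIC)
cv2.imwrite("pics/side14c.png",a)
s=5;o=np.array([185,140]);a=cv2.resize(b[140:220,185:315],None,fx=s,fy=s,interpolation=cv2.INTER_CUBIC)
off=np.array([-.0023,-.0025,0])
def C(P,r,c=(0,255,0)): circ(a,"top",np.array(P)+off,r,None,s=s,off=o,col=c)
C((.6358,-.0457,.011),.035);C((.615,.1288,.011),.035);C((.6358,-.0455,.031),.025,(0,0,255));C((.6358,-.0455,.056),.016,(255,0,0));C((.615,.1288,.035),.023,(0,0,255));C((.619,.0382,.014),.036);C((.619,.0382,.054),.034,(255,0,0))
cv2.imwrite("pics/top14o.png",a)
E
```

```text
[[ 8.690e-02 -9.962e-01  1.700e-03  4.516e-01]
 [-1.870e-02  1.000e-04  9.998e-01  2.594e-01]
 [-9.960e-01 -8.690e-02 -1.860e-02  1.905e-01]] [ 0.01  -0.006  0.     0.     0.003  0.003] 40.1 0.0581
```

View pics/top14o.png

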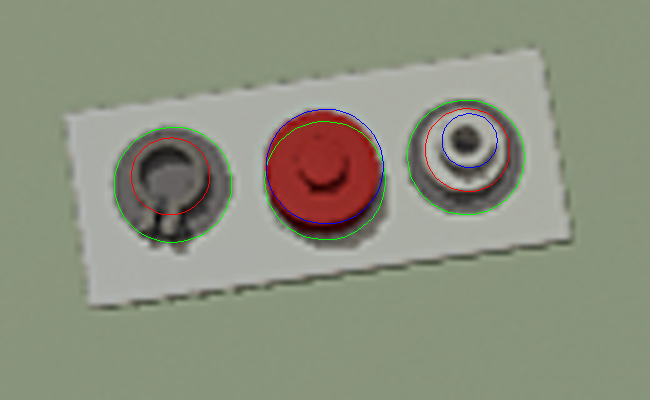

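View pics/side14c.png

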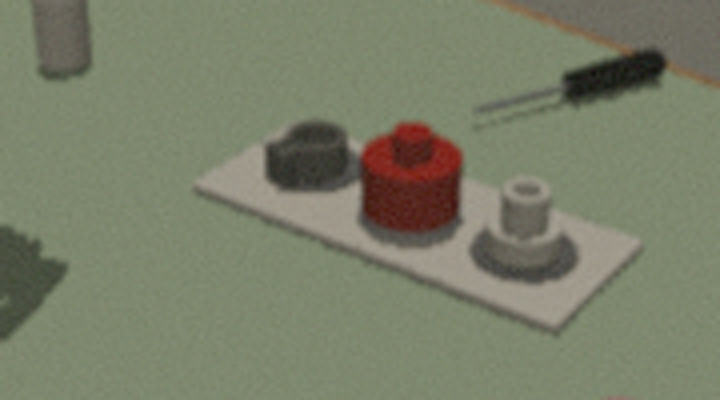

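View pics/wrist14.png

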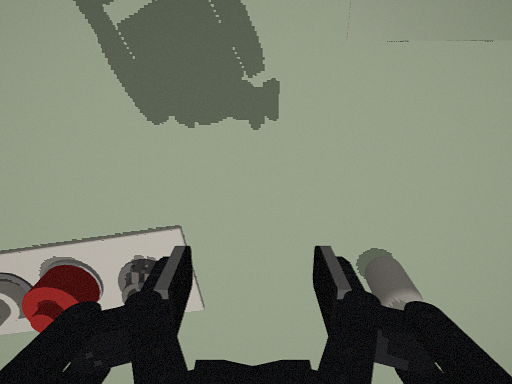

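```bash
python3 -c "
from station import *
print(finish_job())"
```

```text
the job is handed in; nothing more can be done
None
```

I set out the whole knee kit and handed the job in at about 40 s of the 128 s allowed. No pass/fail verdict came back.

- **Spacers:** the wide spacer is on the right-hand pad, which is nearer the bin, with the narrow spacer standing on top of it.
- **Clamp:** the grey tube clamp lies flat with its ring on the other pad.
- **Housing:** the bumper stands in the cup, and the red cap is down on the flange.
- **Left alone:** I did not touch the pink look-alikes, and the bottle is still standing.

**Last checks:** in the final top view, everything I set out lay within about 2 mm of its planned place (overlay read by eye). The side view showed the cap level on the flange and the spacers stacked upright. The fingers were clear of everything. The highest wrist force I saw between moves was about 3 N.

**What disagreed:**
- The top and side cameras differed from the wrist camera by about 2 mm and up to 8 mm, so I used the wrist camera, checked by overlays. The top-view overlay includes a 2 mm correction for that.
- The tool slowly tilted over the run, by about 0.09 rad at the end. The placed pieces still looked level.

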